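Fit the keyed hand crank and wind the drive to its index

TASK

Lift the hand crank out of its fitted tray by its free-spinning black knob, lay it flat in the middle of the round rubber mat and let go, without dropping it. Take it again by its arm or hub, turn it so that the slot in its bore matches the brass key of the drive's upright shaft, slide it fully home on the shaft and let go. Then take the knob and wind the crank, by the shorter way, until its arm lies squarely over the green index bar, and let go, leaving the other things on the table where they are.

Things in the scene. Friction and masses are not known exactly. Their poses are not given: they have to be found in the camera images.
- crank_hub (a point): Hand crank, aluminium arm, steel hub, 140 mm long, 0.4 kg. Point on the axis of its bore, at its flat underside; x along the arm from bore to knob, z up. Hub: round, 46 mm across, 24 mm high. Through bore 22 mm across with one slot (keyway) 9 mm wide on the -x side (away from the arm), reaching 17.5 mm from the axis; a red mark on the hub's top behind the slot
- crank_mid (a point): point in the middle of the crank's arm: 55 mm along x from the bore axis, 8 mm above the underside; axes as crank_hub. Arm: flat bar 28 mm wide, 16 mm thick, underside flush with the hub's, free of hub and knob from 24 to 84 mm along x, rounded end of radius 16 mm at x = 100 mm
- knob_grip (a point): point on the axis of the crank's black knob, 100 mm along x from the bore axis, 40 mm above the crank's underside; axes as crank_hub. Knob: upright, round, 26 mm across, from 18 to 60 mm above the underside; it spins freely about its own axis, so a grip on it carries the crank but does not steer the arm's direction
- tray: fitted plastic tray, 172 x 76 mm, 28 mm high, floor 4 mm thick, fixed; origin under its middle, x along its length. The crank lies flat in it, knob towards +x, hub top level with the walls, with 5 to 8 mm of play round it (too little for fingers); only the knob stands out, 36 mm above the tray's top
- drive: orange drive unit, fixed, housing 150 (x) x 130 (y) x 40 mm high; origin under its middle, shaft in the middle. A green index bar 12 mm wide lies along its +x direction, from 55 to 135 mm from the shaft axis, its top 58 mm above the table
- shaft_seat (a point): point on the upright shaft's axis at its shoulder flange (72 mm across), where the crank's underside rests when home, 75 mm above the table; turns with the shaft. Shaft 20 mm across, 33 mm tall above this point, last 7 mm tapered. Brass key 7 mm wide on its -x side, reaching 16 mm from the axis, up to 21 mm above this point. With the crank on, crank x and shaft x agree; about 8 degrees of play
- shaft (a joint): angle of the shaft in the drive, rad, counter-clockwise from above; 0 when the shaft's x axis (so the crank's arm) points along the green index bar; limits -2.6 and 0.6. Starts between -2.0 and -1.1; stays where it is left (0.12 N m of friction)
- mat_top (a point): centre of the top of the round black rubber mat, 200 mm across, 3 mm thick, fixed on the table
- cleaner: bystander: white bottle 42 mm across, 115 mm tall; origin under its middle
- driver: bystander: yellow screwdriver lying on the table; origin at its underside
- level: bystander: olive surveying level, about 170 x 65 mm, 93 mm tall; origin under its middle
- tub: bystander: white round tub 80 mm across, 55 mm tall; origin under its middle
There are look-alikes about, which are no part of the job. Leave any blue or orange look-alike of the part that bears crank_hub alone. What is meant by the part that bears mat_top is not white, and is the smaller of those in its own colour.

How it is judged:
On the way, in this order (a step that is already met when the one before it is completed fails the run):
1. the crank lies flat on the mat, its arm's middle within 50 mm of the mat's centre, let go (horizontal distance between crank_mid and mat_top below 0.05 m and z of crank_hub in the frame of mat_top below 0.004 m and angle between crank_hub's own z axis and vertical below 0.06 rad and contact force between the fingers and crank below 0.05 N), for 0.2 s.
2. the crank is fully home on the keyed shaft and let go, the drive not yet wound (horizontal distance between crank_hub and shaft_seat below 0.003 m and z of crank_hub in the frame of shaft_seat between -0.003 and 0.003 m and angle between the x axis of crank_hub and the x axis of shaft_seat, either way round below 0.2 rad and angle between crank_hub's own z axis and vertical below 0.06 rad and contact force between the fingers and crank below 0.05 N and value of joint shaft below -0.7 rad), for 0.2 s.
At the end, for the whole second after the job is handed in: The crank is fully home on the shaft (underside within 3 mm of the shoulder, on its axis within 3 mm, matched to the key, level) and its arm lies over the green index bar within 0.12 rad (7 degrees), released and at rest (horizontal distance between crank_hub and shaft_seat below 0.003 m and z of crank_hub in the frame of shaft_seat between -0.003 and 0.003 m and angle between the x axis of crank_hub and the x axis of shaft_seat, either way round below 0.2 rad and angle between crank_hub's own z axis and vertical below 0.06 rad and angle between the x axis of crank_hub and the x axis of drive, either way round below 0.12 rad and linear speed of crank below 0.02 m/s and contact force between the fingers and crank below 0.05 N); the robot touches nothing.
It fails at once if the crank is dropped (faster than 0.7 m/s while nothing holds it) (linear speed of crank above 0.7 m/s and contact force between the fingers and crank below 0.05 N).
It fails at once if the cleaner is disturbed (moved more than 20 mm) (distance of cleaner from where it was at the start of the episode above 0.02 m).
It fails at once if the driver is disturbed (moved more than 20 mm) (distance of driver from where it was at the start of the episode above 0.02 m).
It fails at once if the level is disturbed (moved more than 20 mm) (distance of level from where it was at the start of the episode above 0.02 m).
It fails at once if the tub is disturbed (moved more than 20 mm) (distance of tub from where it was at the start of the episode above 0.02 m).
It also fails if it takes over 72 s, if anything falls off the work surface, if the arm or the gripper's body presses on something with over 40 N, if the wrist force passes 120 N, or if a joint passes its speed limit or range.

ROBOT

A 6-joint arm with a two-finger parallel gripper is mounted at the origin on the work surface. World frame = base frame: x ahead of the robot, y to its left, z up, the work surface at z = 0. Lengths are in m, angles in rad, forces in N, time in s.
With the tool pointing down it reaches from about 0.375 to 0.9 m from the base axis. Payload 3.1 kg.
Tool frame: the origin (TCP) lies midway between the tips of the shut fingers; the grasp point (between the pads) lies 19 mm behind it; z points along the fingers, x is the direction in which the jaws open and shut, and the axes are right-handed (so a half turn about z gives the same grasp; the last joint's range is limited). The gripper opens to 87 mm and grips with 3 to 60 N. Pads are 19 mm wide; open, the fingers measure 117 mm over their backs; the gripper's body (75 mm by 190 mm) begins 51 mm behind the grasp point.
Start: joints at [1.083, 0.527, 1.433, -0, 1.181, -0.178], TCP at [0.191, 0.595, 0.223] pointing down, gripper open.
Joint ranges: [-3.08, 3.08], [-0.75, 2.2], [0.22, 2.44], [-1.43, 4.57], [0, 2.65], [-2.85, 2.85]. Speed limits (rad/s): [2.79, 2.79, 3.14, 3.14, 3.14, 3.14].

INTERFACE

Orientations are given as a unit quaternion [x, y, z, w].
In Python, from rig import * gives the robot as it stands.
- The arm moves only by the tool drive_tool, never from a script. Its argument "plan" is a list of rows, each an object with "offset": the shift along the tool's x, y, z in cm, a list of three; "delta_rot": the turn, a rotation vector about the tool's x, y, z in degrees, a list of three; "jaw": the finger opening in cm, from 0 to 8.7. In form: [{"offset": [dx, dy, dz], "delta_rot": [wx, wy, wz], "jaw": jaw}, ...]. A call has exactly 8 rows; each row is the pose to reach, as a shift and turn from the pose commanded when the call began, along the tool's axes at that moment; what a row does not reach only later rows make up. A row lasts 1/12 s, in which the tool goes at most 41.7 mm and 7.16 degrees, less where a joint would pass 70% of its speed; a pose out of reach is approached as far as the arm can. A call with a gripper value outside its range is refused whole. The fingers move at their own pace and stop on an object; "squeeze" is the grip in N (left out, the last holds). Time passes only in rows, so rows that repeat a pose let the fingers close, or fill a call up. It gives the time, the measured TCP pose, the force and the opening at its end, in the units of the state.
- get_obs(): the state, without advancing time (a new reading comes with each control period).
- camera(name): name is "side" or "top"; returns the picture (480x640x3 uint8, red, green, blue); there is no depth.
- calibration(name): a dict with "K" (3x3 intrinsics, pixels), "distortion" ([k1, k2, p1, p2, k3] as OpenCV has them; the pictures are not rectified), "pose" (4x4, takes a point from camera to world coordinates). Camera axes: x right, y down, z forward; pixel columns grow to the right and rows downward; lengths in m; the calibration is good to about 2 mm. A picture is of the moment at which its call begins. calibration takes no time and is no camera call.
- hand_in(): hands the job in, once; it reports no verdict.
The state is a dict: "time": time; "q": joint angles; "joint_velocities": joint speeds; "joint_torque": joint torques, N m; "position": TCP position; "tool_rot": TCP orientation; "ft_force": force on the tool from outside, world axes, zero at the start; "moment": the same for the moment, N m; "grip_width": finger opening in m.
Only numpy, scipy, OpenCV 4.12 (cv2) and the standard library are available. Lean on these libraries where they do the work, as an engineer would, in place of code of your own. Each camera call takes 0.05 s, during which the arm holds its last target.

## Working session

There is one attempt and no reset: what is moved stays moved. The work goes in short steps, Python scripts to look and compute and a tool call to move; the robot and the scene stay as the last step left them, time stands still between calls to the robot, and variables do not carry over. Pictures are saved under pics/ and viewed, and the job is handed in when it is done.

Besides the shell and the picture viewer there is one more tool, called after "Call:" as a command line: name --argument value ..., lists and objects as JSON in quotes. drive_tool: Moves the arm, as the interface text tells. Its arguments: {"type":"object","properties":{"plan":{"type":"array","items":{"type":"object","properties":{"offset":{"type":"array","items":{"type":"number"}},"delta_rot":{"type":"array","items":{"type":"number"}},"jaw":{"type":"number"}}}},"squeeze":{"type":"number"}},"required":["plan"]}

```bash
ls; mkdir -p pics; python3 - <<'E'
from rig import *
import cv2,json
for n in ("side","top"):
    im=camera(n); cv2.imwrite(f"pics/{n}0.png",im[:,:,::-1]); 
    c=calibration(n); print(n,c)
print(get_obs())
E
```

```text
pics
side {'K': array([[437.42490099,   0.        , 314.77284755],
       [  0.        , 437.42490099, 237.40786836],
       [  0.        ,   0.        ,   1.        ]]), 'distortion': array([0.01081809, 0.        , 0.        , 0.        , 0.        ]), 'pose': array([[ 0.99737366, -0.04566414,  0.05621886,  0.46463656],
       [-0.07234669, -0.66482638,  0.74348627, -0.8867135 ],
       [ 0.00342512, -0.74560088, -0.66638398,  0.83211938],
       [ 0.        ,  0.        ,  0.        ,  1.        ]])}
top {'K': array([[487.93613155,   0.        , 322.38776595],
       [  0.        , 487.93613155, 236.06185774],
       [  0.        ,   0.        ,   1.        ]]), 'distortion': array([-0.09002779,  0.        ,  0.        ,  0.        ,  0.        ]), 'pose': array([[-0.00579405, -0.99704073,  0.07665647,  0.44979339],
       [-0.99988762,  0.00683641,  0.01334232, -0.03874491],
       [-0.01382689, -0.07657055, -0.99696829,  1.36801109],
       [ 0.        ,  0.        ,  0.        ,  1.        ]])}
{'time': 0.1, 'q': array([ 1.08249692e+00,  5.28391314e-01,  1.43376089e+00, -4.64230654e-05,
        1.18138984e+00, -1.78502800e-01]), 'joint_velocities': array([-0.00194753, -0.0021218 , -0.00295916, -0.00058215, -0.00074632,
       -0.00013095]), 'joint_torque': array([-7.91542243e-04, -4.40986919e+01, -1.77149427e+01,  6.34664716e-02,
        5.34954749e-02, -6.61244644e-05]), 'position': array([0.1902159 , 0.59466621, 0.22166258]), 'tool_rot': array([ 8.07727325e-01,  5.89555440e-01, -8.67438500e-04,  4.45020617e-04]), 'ft_force': array([ 0.06777925,  0.44617645, -0.85355816]), 'moment': array([0.00248705, 0.02395237, 0.02213734]), 'grip_width': 0.08687109589233136}
```

View pics/top0.png

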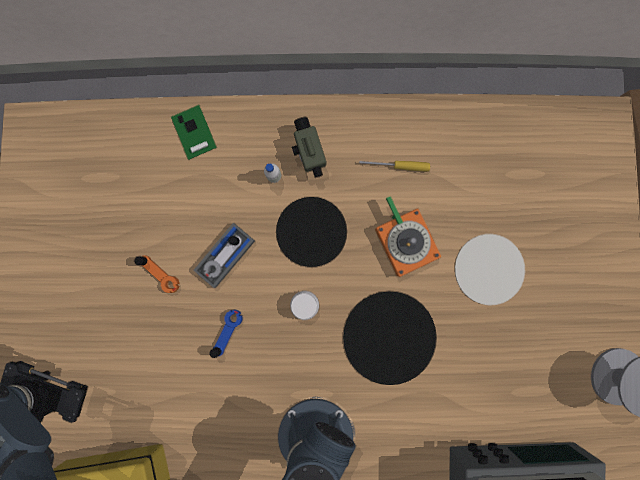

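View pics/side0.png

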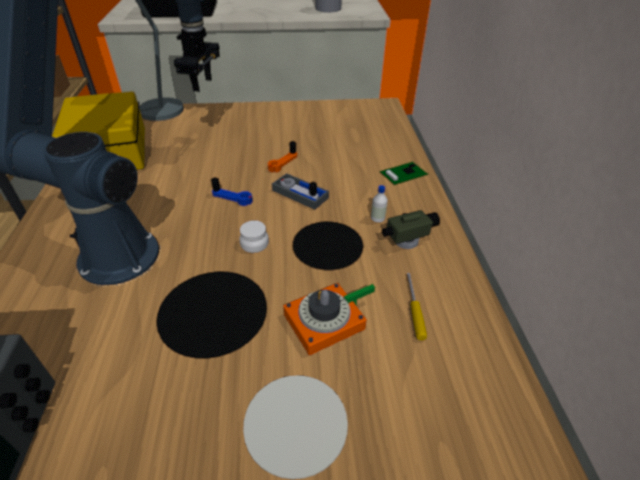

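Cranks at top-view pixels: silver in tray (223,255), blue (227,333), orange (157,272); the silver one in the tray fits. Mats: black small (311,232), black large (390,337), white (490,269); the smaller black one fits. I'll confirm with enlarged crops.

```bash
python3 - <<'E'
import cv2,numpy as np
t=cv2.imread("pics/top0.png"); s=cv2.imread("pics/side0.png")
a=cv2.resize(t[190:300,120:360],(800,367),interpolation=cv2.INTER_CUBIC);cv2.imwrite("pics/c1.png",a)
a=cv2.resize(t[180:290,360:460],(545,600),interpolation=cv2.INTER_CUBIC);cv2.imwrite("pics/c2.png",a)
a=cv2.resize(s[165:360,250:390],(430,600),interpolation=cv2.INTER_CUBIC);cv2.imwrite("pics/c3.png",a)
E
```

```text
(no output)
```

View pics/c1.png

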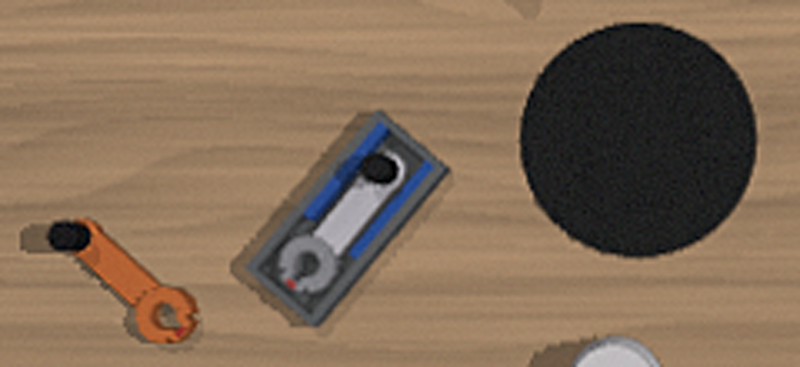

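View pics/c2.png

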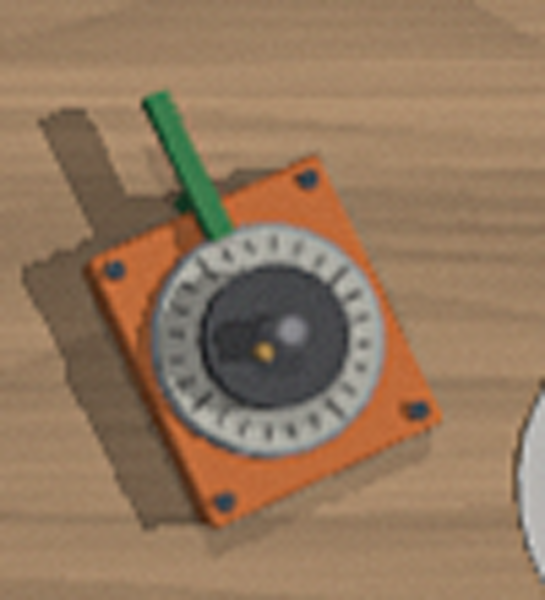

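View pics/c3.png

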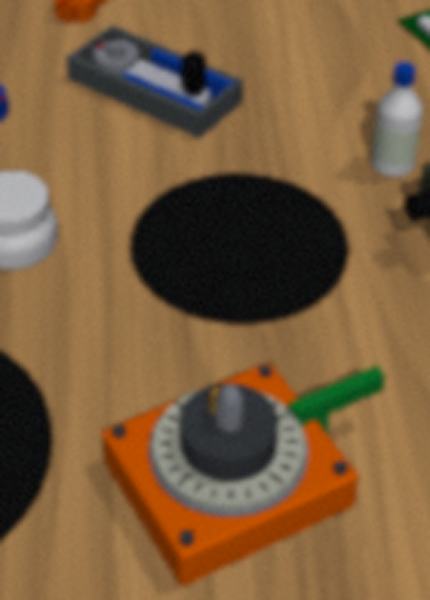

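The crops confirm it: silver crank in the grey tray, hub at about (213,269) and knob at about (234,240), with the red mark at the hub's far end; small black mat at (311,232). The drive's brass key is at about (408,244), and the green bar points up-left.

```bash
cat > h.py <<'E'
from rig import *
import cv2,numpy as np
from scipy.spatial.transform import Rotation as R
def ray(n,px):
    c=calibration(n);p=cv2.undistortPoints(np.array([[px]],float),c["K"],c["distortion"])[0,0]
    T=c["pose"];return T[:3,3],T[:3,:3]@np.array([p[0],p[1],1])
def onz(n,px,z):
    o,d=ray(n,px);return o+d*(z-o[2])/d[2]
def two(a,b):
    o1,d1=ray("top",a);o2,d2=ray("side",b);A=np.stack([d1,-d2],1)
    s=np.linalg.lstsq(A,o2-o1,rcond=None)[0];p,q=o1+d1*s[0],o2+d2*s[1];return (p+q)/2,np.linalg.norm(p-q)
def proj(n,P):
    c=calibration(n);T=np.linalg.inv(c["pose"])
    return cv2.projectPoints(np.atleast_2d(np.array(P,float)),cv2.Rodrigues(T[:3,:3])[0],T[:3,3],c["K"],c["distortion"])[0][:,0]
def blobs(m,roi,amin=5):
    x0,y0,x1,y1=roi;mm=np.zeros_like(m,np.uint8);mm[y0:y1,x0:x1]=m[y0:y1,x0:x1]
    n,l,s,c=cv2.connectedComponentsWithStats(mm.astype(np.uint8))
    return [(int(s[i,4]),c[i],l==i) for i in np.argsort(-s[1:,4])+1 if s[i,4]>=amin]
def fitplane(n,mask,z):
    "circle fit of outer contour cast on plane z"
    cs=max(cv2.findContours(mask.astype(np.uint8),cv2.RETR_EXTERNAL,cv2.CHAIN_APPROX_NONE)[0],key=len)
    P=np.array([onz(n,p[0],z)[:2] for p in cs]);A=np.c_[2*P,np.ones(len(P))]
    s=np.linalg.lstsq(A,(P**2).sum(1),rcond=None)[0];return s[:2],np.sqrt(s[2]+s[:2]@s[:2])
def tool():
    o=get_obs();return np.array(o["position"]),R.from_quat(o["tool_rot"])
E
python3 - <<'E'
from h import *
I={n:cv2.imread(f"pics/{n}0.png") for n in("top","side")}
H={n:cv2.cvtColor(I[n],cv2.COLOR_BGR2HSV).astype(int) for n in I}
for n,roi in(("top",(265,190,355,275)),("side",(285,215,370,275))):
    b=blobs(H[n][...,2]<55,roi)[0];print("mat",n,b[0],b[1],fitplane(n,b[2],.003))
for n,roi in(("top",(225,230,245,250)),("side",(303,178,322,200))):
    for b in blobs(H[n][...,2]<45,roi)[:2]:print("knob",n,b[0],b[1],onz(n,b[1],.044)); 
for n,roi in(("top",(375,185,410,230)),("side",(335,275,385,310))):
    h=H[n];b=blobs((abs(h[...,0]-70)<20)&(h[...,1]>100),roi)[0]
    ys,xs=np.nonzero(b[2]);P=np.array([onz(n,(x,y),.058)[:2] for x,y in zip(xs,ys)]);u=np.linalg.svd(P-P.mean(0))[2][0]
    pr=(P-P.mean(0))@u;print("bar",n,b[0],b[1],P.mean(0),np.degrees(np.arctan2(*u[::-1])),np.ptp(pr),np.ptp((P-P.mean(0))@[-u[1],u[0]]))
for n,roi in(("top",(390,220,430,265)),("side",(300,285,345,330))):
    h=H[n];m=(h[...,2]<100)&(h[...,1]<90)
    for b in blobs(m,roi)[:2]:print("flange",n,b[0],b[1])
for n in I:
    h=H[n];m=(h[...,0]<14)&(h[...,1]>150)&(h[...,2]>120)
    b=blobs(m,(370,200,445,285) if n=="top" else (280,280,370,355))[0]
    print("body",n,b[0],b[1],cv2.minAreaRect(np.argwhere(b[2])[:,::-1].astype(np.float32)))
    h2=(abs(h[...,0]-22)<8)&(h[...,1]>120)&(h[...,2]>90)
    for b in blobs(h2,(398,230,425,255) if n=="top" else (305,285,345,305),2)[:3]:print(" key",b[0],b[1])
    r=(h[...,0]<8)|(h[...,0]>172);r&=h[...,1]>110
    for b in blobs(r,(190,250,235,285) if n=="top" else (272,175,300,195),1)[:3]:print(" red",b[0],b[1])
for n,P in(("top",(365,185)),("side",(0,0))):pass
a=cv2.resize(I["top"][222:262,384:434],(800,640)[:2],interpolation=cv2.INTER_NEAREST);cv2.imwrite("pics/d1.png",a[:600])
a=cv2.resize(I["side"][275:335,290:365],(750,600),interpolation=cv2.INTER_NEAREST);cv2.imwrite("pics/d2.png",a)
a=cv2.resize(I["top"][220:292,188:260],(600,600),interpolation=cv2.INTER_NEAREST);cv2.imwrite("pics/d3.png",a)
E
```

```text
mat top 3855 [310.97198444 231.39325551] (array([0.5686576 , 0.01164685]), np.float64(0.09739334152815483))
mat side 2612 [327.45903522 245.38476263] (array([0.56790055, 0.00828387]), np.float64(0.0961942736920874))
knob top 77 [233.1038961  240.07792208] [0.5422535  0.22327115 0.044     ]
knob side 76 [312.59210526 188.52631579] [0.54079956 0.21908729 0.044     ]
bar top 132 [393.96212121 210.43181818] [ 0.61873385 -0.21518397] -156.3283777668751 0.07539781811006588 0.019584179267245896
bar side 228 [359.23684211 293.21929825] [ 0.61911727 -0.22417175] -153.21945857783436 0.07848122985494616 0.02825736041152884
flange top 558 [409.50358423 241.56272401]
flange top 13 [397.61538462 259.30769231]
flange side 780 [323.75769231 306.29487179]
flange side 5 [307.  325.4]
body top 898 [408.18262806 243.37973274] ((408.3208312988281, 241.97348022460938), (54.430747985839844, 46.418094635009766), 64.72228240966797)
 key 6 [407.83333333 243.83333333]
 red 5 [206.8 274.6]
body side 1532 [324.99151436 327.74086162] ((325.7217102050781, 316.0792236328125), (57.64896774291992, 71.15746307373047), 64.65382385253906)
 key 133 [313.2556391  288.07518797]
 key 12 [343.08333333 286.41666667]
 key 2 [343.5 295.5]
```

View pics/d1.png

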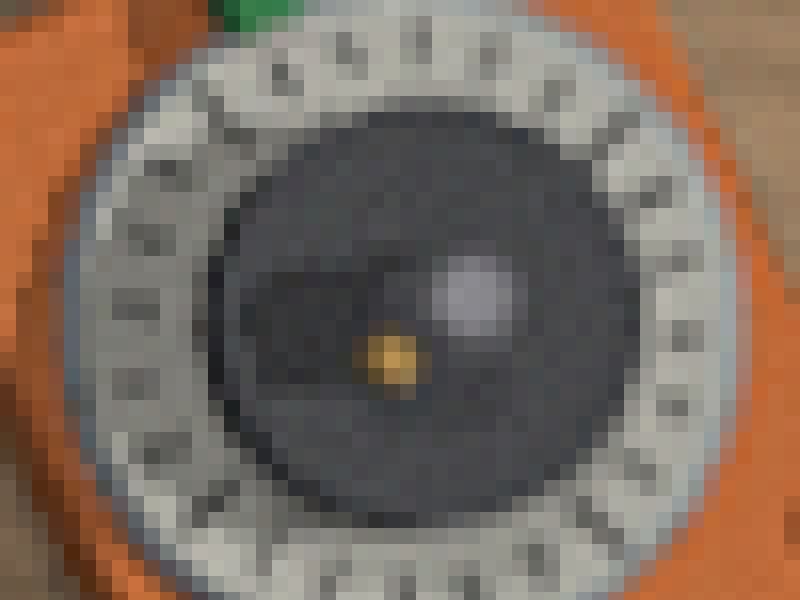

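View pics/d2.png

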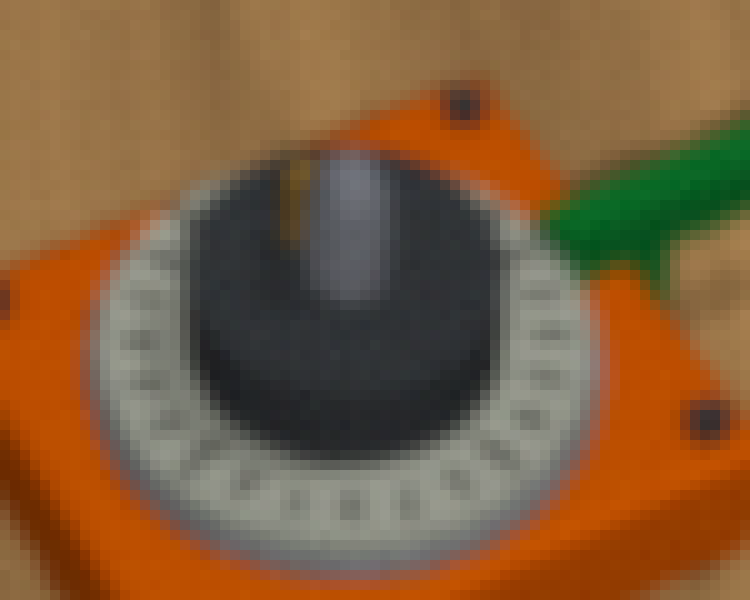

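View pics/d3.png

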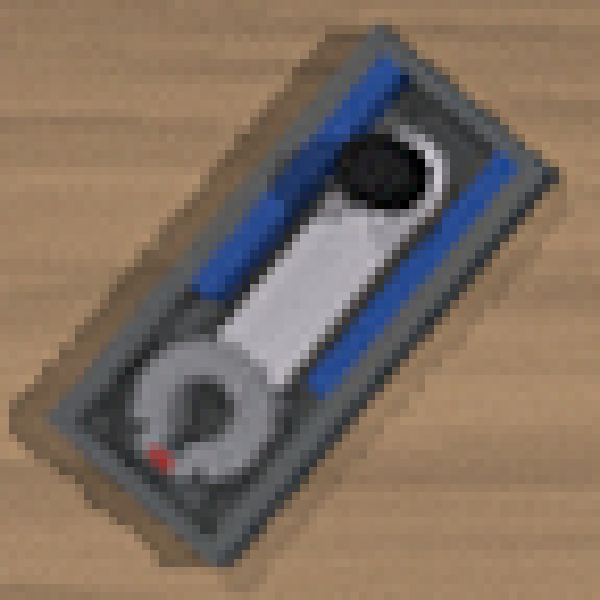

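```bash
cat >> h.py <<'E'
def down(yaw):
    "tool pointing down, tool x at world yaw (rad)"
    x=np.array([np.cos(yaw),np.sin(yaw),0]);z=np.array([0,0,-1.]);return R.from_matrix(np.stack([x,np.cross(z,x),z],1))
def go(xyz,yaw):
    "yaw deg; offset cm, delta_rot deg in current tool axes"
    p,r=tool()
    best=None
    for k in(0,180,-180):
        rr=down(np.radians(yaw+k));d=(r.inv()*rr).as_rotvec(degrees=True)
        if best is None or np.linalg.norm(d)<np.linalg.norm(best):best=d
    print("offset",np.round(r.inv().apply(np.array(xyz)-p)*100,2),"rot",np.round(best,2))
def st():
    o=get_obs();p,r=tool();x=r.as_matrix()[:,0]
    print("t",round(o["time"],2),"p",p.round(4),"yaw",round(np.degrees(np.arctan2(x[1],x[0])),2),"z",r.as_matrix()[:,2].round(3),"F",np.round(o["ft_force"],1),"M",np.round(o["moment"],2),"w",round(o["grip_width"],4),"q6",round(o["q"][5],2))
E
python3 - <<'E'
from h import *
for nm,px,z in(("shafttop",(413.06,240.06),.108),("key",(408.1,244.2),.096),("hub bore",(188+205/8.33-.5,220+403/8.33-.5),.028),("red",(206.8,274.6),.028),("knobtop",(233.1,240.08),.05),("flange",(409.5,241.6),.072)):
    print(nm,onz("top",px,z).round(4))
print("shafttop side",onz("side",(324.7,290.7),.108).round(4), two((413.06,240.06),(324.7,290.7)))
print("key side",onz("side",(319.3,290.2),.096).round(4))
print("bars tip top",onz("top",(393.96,210.4),.058))
a=onz("top",(188+60/8.33,220+415/8.33),.028);b=onz("top",(188+380/8.33,220+30/8.33),.028);print("tray",np.degrees(np.arctan2(*(b-a)[:2][::-1])),np.linalg.norm(b-a))
a=onz("top",(188+225/8.33,220+562/8.33),.028);b=onz("top",(188+555/8.33,220+172/8.33),.028);print("tray",np.degrees(np.arctan2(*(b-a)[:2][::-1])),np.linalg.norm(b-a))
st()
go((.5415,.221,.15),-40)
go((.5415,.221,.036),-40)
E
```

```text
shafttop [ 0.5347 -0.2567  0.108 ]
key [ 0.5247 -0.2455  0.096 ]
hub bore [0.4667 0.2845 0.028 ]
red [0.4482 0.2992 0.028 ]
knobtop [0.5418 0.2221 0.05  ]
flange [ 0.5331 -0.2533  0.072 ]
shafttop side [ 0.5347 -0.2547  0.108 ] (array([ 0.53454597, -0.25634632,  0.1099269 ]), np.float64(6.982361547952283e-06))
key side [ 0.524  -0.2419  0.096 ]
bars tip top [ 0.61879355 -0.21518511  0.058     ]
tray -39.81775655540687 0.16624116160972327
tray -40.39530784033038 0.16887936387060895
t 0.1 p [0.1902 0.5947 0.2217] yaw 72.25 z [-0.001 -0.002 -1.   ] F [ 0.1  0.4 -0.9] M [0.   0.02 0.02] w 0.0869 q6 -0.18
offset [-24.87  44.85   7.2 ] rot [ -0.08   0.09 -67.75]
offset [-24.84  44.85  18.6 ] rot [ -0.08   0.09 -67.75]
```

Call:
drive_tool --plan '[{"offset": [-1.0,1.8,0],"delta_rot": [0,0,7],"jaw": 5},{"offset": [-2.6,4.6,0.3],"delta_rot": [0,0,14],"jaw": 5},{"offset": [-4.2,7.5,0.6],"delta_rot": [0,0,21],"jaw": 5},{"offset": [-5.8,10.4,1],"delta_rot": [0,0,28],"jaw": 5},{"offset": [-7.4,13.3,1.4],"delta_rot": [0,0,35],"jaw": 5},{"offset": [-9,16.2,1.8],"delta_rot": [0,0,42],"jaw": 5},{"offset": [-10.6,19.1,2.2],"delta_rot": [0,0,49],"jaw": 5},{"offset": [-12.4,22.4,2.6],"delta_rot": [0,0,56],"jaw": 5}]' --squeeze 40

```text
time: 0.77
position: [0.3662, 0.4077, 0.1961]
tool_rot: [0.99, 0.139, -0.0, 0.0]
ft_force: [-0.0, -0.4, -0.3]
grip_width: 0.0516
```

```bash
python3 -c "
from h import *
st();go((.5415,.221,.15),-40)"
```

```text
t 0.77 p [0.3662 0.4077 0.1961] yaw 15.95 z [-0.001 -0.    -1.   ] F [-0.  -0.4 -0.3] M [-0.12 -0.   -0.04] w 0.0516 q6 0.36
offset [11.72 22.77  4.6 ] rot [2.000e-02 5.000e-02 5.595e+01]
```

Call:
drive_tool --plan '[{"offset": [1.5,2.8,0.6],"delta_rot": [0,0,7],"jaw": 5},{"offset": [3.2,6.2,1.2],"delta_rot": [0,0,14],"jaw": 5},{"offset": [4.9,9.6,1.8],"delta_rot": [0,0,21],"jaw": 5},{"offset": [6.6,13,2.4],"delta_rot": [0,0,28],"jaw": 5},{"offset": [8.3,16.4,3],"delta_rot": [0,0,35],"jaw": 5},{"offset": [10,19.6,3.6],"delta_rot": [0,0,42],"jaw": 5},{"offset": [11.2,22,4.2],"delta_rot": [0,0,49],"jaw": 5},{"offset": [11.7,22.8,4.6],"delta_rot": [0,0,56],"jaw": 5}]'

```text
time: 1.43
position: [0.5452, 0.2193, 0.1497]
tool_rot: [0.939, -0.345, 0.001, 0.0]
ft_force: [0.2, -0.3, -0.3]
grip_width: 0.0499
```

```bash
python3 -c "
from h import *
for n in('top','side'):cv2.imwrite(f'pics/{n}1.png',camera(n)[:,:,::-1])
st();go((.5415,.221,.036),-40)
a=cv2.imread('pics/side1.png')[100:260,220:400];cv2.imwrite('pics/s1.png',cv2.resize(a,(675,600)))"
```

```text
t 1.53 p [0.5433 0.2208 0.1494] yaw -39.94 z [-0.001 -0.    -1.   ] F [0.  0.3 0.9] M [-0.03  0.17  0.02] w 0.0501 q6 0.89
offset [-0.14  0.08 11.34] rot [0.07 0.04 0.06]
```

View pics/s1.png

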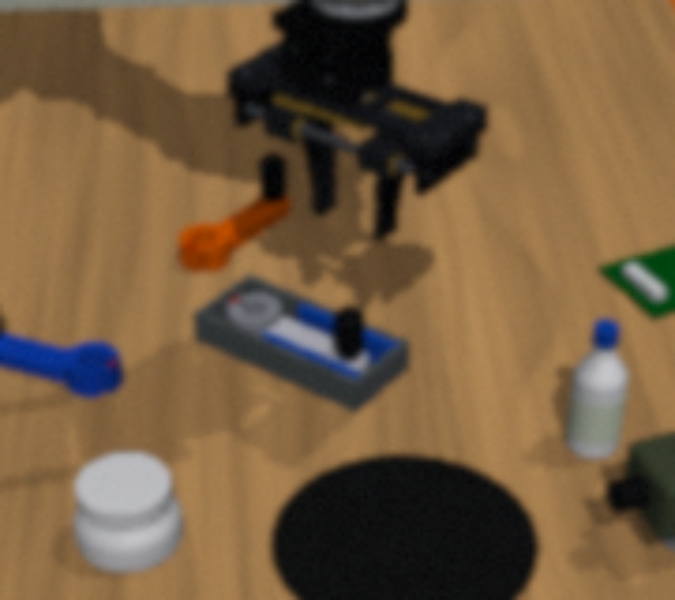

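The gripper hangs above the tray, jaws along the arm, knob at crop (348,335). Descending.

Call:
drive_tool --plan '[{"offset": [-0.1,0.1,1.5],"delta_rot": [0,0,0],"jaw": 5},{"offset": [-0.1,0.1,4],"delta_rot": [0,0,0],"jaw": 5},{"offset": [-0.1,0.1,6.5],"delta_rot": [0,0,0],"jaw": 5},{"offset": [-0.1,0.1,8.5],"delta_rot": [0,0,0],"jaw": 5},{"offset": [-0.1,0.1,10],"delta_rot": [0,0,0],"jaw": 5},{"offset": [-0.1,0.1,11],"delta_rot": [0,0,0],"jaw": 5},{"offset": [-0.1,0.1,11.4],"delta_rot": [0,0,0],"jaw": 5},{"offset": [-0.1,0.1,11.4],"delta_rot": [0,0,0],"jaw": 5}]'

```text
time: 2.2
position: [0.5397, 0.2231, 0.0359]
tool_rot: [0.941, -0.339, -0.001, 0.0]
ft_force: [0.3, 0.5, 0.9]
grip_width: 0.0499
```

Call:
drive_tool --plan '[{"offset": [0,0,0],"delta_rot": [0,0,0],"jaw": 4},{"offset": [0,0,0],"delta_rot": [0,0,0],"jaw": 3.5},{"offset": [0,0,0],"delta_rot": [0,0,0],"jaw": 3},{"offset": [0,0,0],"delta_rot": [0,0,0],"jaw": 2.5},{"offset": [0,0,0],"delta_rot": [0,0,0],"jaw": 2},{"offset": [0,0,0],"delta_rot": [0,0,0],"jaw": 2},{"offset": [0,0,0],"delta_rot": [0,0,0],"jaw": 2},{"offset": [0,0,0],"delta_rot": [0,0,0],"jaw": 2}]'

```text
time: 2.87
position: [0.5418, 0.2225, 0.0373]
tool_rot: [0.94, -0.34, 0.001, -0.0]
ft_force: [0.9, -1.5, 4.8]
grip_width: 0.0249
```

```bash
python3 -c "
from h import *
st()"
```

```text
t 2.87 p [0.5418 0.2225 0.0373] yaw -39.75 z [ 0.002  0.    -1.   ] F [ 0.9 -1.5  4.8] M [-0.38 -0.04  0.01] w 0.0249 q6 0.89
```

Call:
drive_tool --plan '[{"offset": [0,0,-0.3],"delta_rot": [0,0,0],"jaw": 2},{"offset": [0,0,-0.8],"delta_rot": [0,0,0],"jaw": 2},{"offset": [0,0,-1.6],"delta_rot": [0,0,0],"jaw": 2},{"offset": [0,0,-2.6],"delta_rot": [0,0,0],"jaw": 2},{"offset": [0,0,-3.8],"delta_rot": [0,0,0],"jaw": 2},{"offset": [0,0,-5],"delta_rot": [0,0,0],"jaw": 2},{"offset": [0,0,-6],"delta_rot": [0,0,0],"jaw": 2},{"offset": [0,0,-6.5],"delta_rot": [0,0,0],"jaw": 2}]' --squeeze 60

```text
time: 3.53
position: [0.5418, 0.2229, 0.1039]
tool_rot: [0.94, -0.34, 0.001, -0.001]
ft_force: [0.4, 0.1, -2.8]
grip_width: 0.0245
```

```bash
python3 -c "
from h import *
for n in('top','side'):cv2.imwrite(f'pics/{n}2.png',camera(n)[:,:,::-1])
st();go((.602,-.019,.1),-40)
a=cv2.imread('pics/side2.png')[100:260,220:400];b=cv2.imread('pics/top2.png')[180:300,170:270];cv2.imwrite('pics/s2.png',np.hstack([cv2.resize(a,(450,400)),cv2.resize(b,(333,400))]))"
```

```text
t 3.63 p [0.5417 0.2228 0.1033] yaw -39.75 z [ 0.003  0.001 -1.   ] F [ 0.8 -0.3 -2.8] M [-0.2  -0.13 -0.01] w 0.0247 q6 0.89
offset [20.09 14.74  0.33] rot [-0.14 -0.12  0.25]
```

View pics/s2.png

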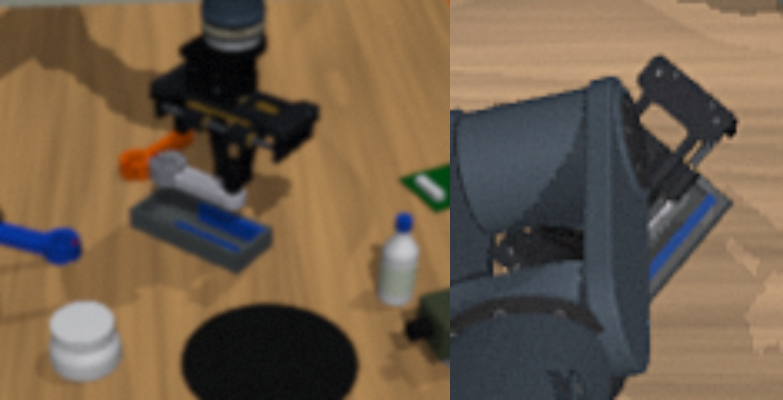

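The crank (silver, crop about (195,180)) is clear of the tray and level. Carrying it to the mat.

Call:
drive_tool --plan '[{"offset": [0.4,0.3,0],"delta_rot": [0,0,0],"jaw": 2},{"offset": [1.2,0.9,0],"delta_rot": [0,0,0],"jaw": 2},{"offset": [2.4,1.8,0],"delta_rot": [0,0,0],"jaw": 2},{"offset": [3.9,2.9,0],"delta_rot": [0,0,0],"jaw": 2},{"offset": [5.5,4.1,0],"delta_rot": [0,0,0],"jaw": 2},{"offset": [7.1,5.2,0],"delta_rot": [0,0,0],"jaw": 2},{"offset": [8.7,6.4,0],"delta_rot": [0,0,0],"jaw": 2},{"offset": [10.3,7.5,0],"delta_rot": [0,0,0],"jaw": 2}]'

```text
time: 4.3
position: [0.5715, 0.097, 0.1006]
tool_rot: [0.94, -0.34, -0.001, 0.001]
ft_force: [0.9, -0.4, -3.6]
grip_width: 0.025
```

Call:
drive_tool --plan '[{"offset": [1.6,1.2,0],"delta_rot": [0,0,0],"jaw": 2},{"offset": [3.2,2.4,0],"delta_rot": [0,0,0],"jaw": 2},{"offset": [4.8,3.5,0],"delta_rot": [0,0,0],"jaw": 2},{"offset": [6.3,4.6,0],"delta_rot": [0,0,0],"jaw": 2},{"offset": [7.7,5.7,0],"delta_rot": [0,0,0],"jaw": 2},{"offset": [8.8,6.5,0],"delta_rot": [0,0,0],"jaw": 2},{"offset": [9.5,7,0],"delta_rot": [0,0,0],"jaw": 2},{"offset": [9.8,7.2,0],"delta_rot": [0,0,0],"jaw": 2}]'

```text
time: 4.97
position: [0.6014, -0.0208, 0.101]
tool_rot: [0.94, -0.341, -0.0, 0.0]
ft_force: [0.7, 0.0, -3.2]
grip_width: 0.025
```

```bash
python3 -c "
from h import *
for n in('top','side'):cv2.imwrite(f'pics/{n}3.png',camera(n)[:,:,::-1])
st();go((.602,-.019,.1),-40)
a=cv2.imread('pics/side3.png')[130:290,250:430];b=cv2.imread('pics/top3.png')[160:300,250:370];cv2.imwrite('pics/s3.png',np.hstack([cv2.resize(a,(450,400)),cv2.resize(b,(343,400))]))"
```

```text
t 5.07 p [ 0.6011 -0.0194  0.1012] yaw -39.81 z [-0.001  0.    -1.   ] F [-0.1  0.1 -3.3] M [-0.3   0.07  0.05] w 0.0243 q6 0.48
offset [ 0.04 -0.09  0.12] rot [0.01 0.04 0.19]
```

View pics/s3.png

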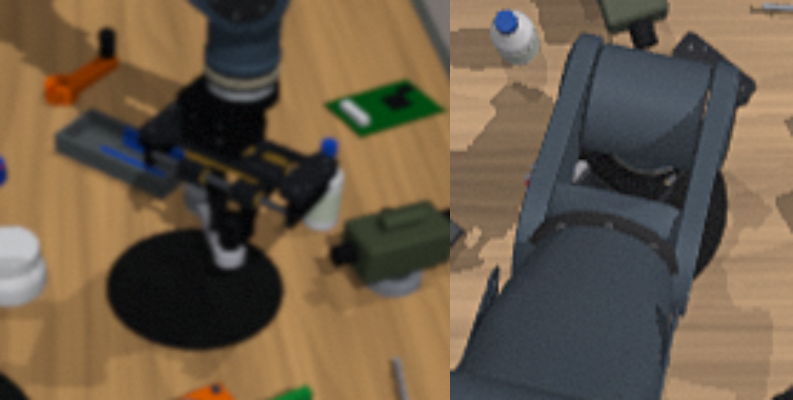

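```bash
python3 -c "
from h import *
print(onz('top',(277,223.7),.093),onz('top',(250+135/2.857,160+170/2.857),.093))
h=onz('side',(330,208),.09);k=onz('side',(342,235),.08);print(h,k)
a=cv2.imread('pics/side3.png')[190:245,310:365];b=cv2.imread('pics/top3.png')[200:255,265:320];cv2.imwrite('pics/s4.png',np.hstack([cv2.resize(a,(400,400)),cv2.resize(b,(400,400))]))"
```

```text
[0.58127597 0.09758672 0.093     ] [0.59197011 0.04419261 0.093     ]
[0.57786325 0.05958603 0.09      ] [ 0.59930951 -0.04305827  0.08      ]
```

View pics/s4.png

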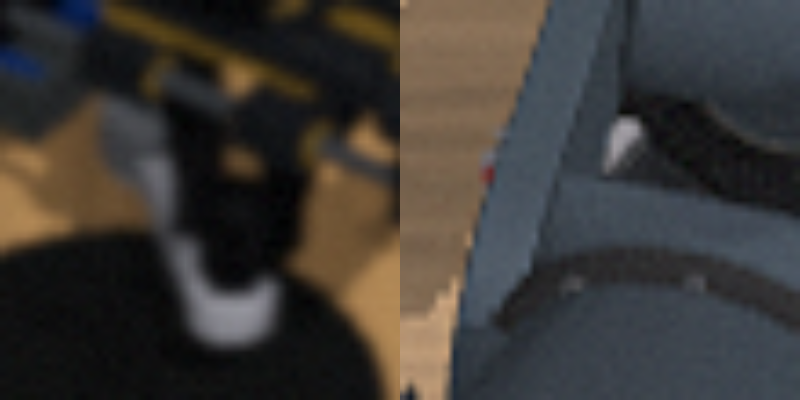

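The arm has swung freely about the knob: red mark at top px (277,224), arm yaw about -80°. Shifting so that the arm's middle is over the mat centre, then lowering.

Call:
drive_tool --plan '[{"offset": [-0.2,0.5,0],"delta_rot": [0,0,0],"jaw": 2},{"offset": [-0.5,1.3,0.5],"delta_rot": [0,0,0],"jaw": 2},{"offset": [-0.8,2.1,1.2],"delta_rot": [0,0,0],"jaw": 2},{"offset": [-0.9,2.6,2.0],"delta_rot": [0,0,0],"jaw": 2},{"offset": [-0.9,2.7,3],"delta_rot": [0,0,0],"jaw": 2},{"offset": [-0.9,2.7,4],"delta_rot": [0,0,0],"jaw": 2},{"offset": [-0.9,2.7,4.8],"delta_rot": [0,0,0],"jaw": 2},{"offset": [-0.9,2.7,5.3],"delta_rot": [0,0,0],"jaw": 2}]'

```text
time: 5.73
position: [0.5768, -0.0337, 0.047]
tool_rot: [0.94, -0.34, -0.001, 0.0]
ft_force: [0.7, -0.0, -3.3]
grip_width: 0.0248
```

```bash
python3 -c "
from h import *
st()"
```

```text
t 5.73 p [ 0.5768 -0.0337  0.047 ] yaw -39.74 z [-0.002  0.    -1.   ] F [ 0.7 -0.  -3.3] M [-0.32  0.17 -0.02] w 0.0248 q6 0.44
```

Call:
drive_tool --plan '[{"offset": [0,0,0.3],"delta_rot": [0,0,0],"jaw": 2},{"offset": [0,0,0.5],"delta_rot": [0,0,0],"jaw": 2},{"offset": [0,0,0.65],"delta_rot": [0,0,0],"jaw": 2},{"offset": [0,0,0.8],"delta_rot": [0,0,0],"jaw": 2},{"offset": [0,0,0.9],"delta_rot": [0,0,0],"jaw": 2},{"offset": [0,0,1.0],"delta_rot": [0,0,0],"jaw": 2},{"offset": [0,0,1.0],"delta_rot": [0,0,0],"jaw": 2},{"offset": [0,0,1.0],"delta_rot": [0,0,0],"jaw": 2}]'

```text
time: 6.4
position: [0.5773, -0.034, 0.0388]
tool_rot: [0.94, -0.34, 0.0, -0.0]
ft_force: [-0.2, -0.4, -3.7]
grip_width: 0.0245
```

```bash
python3 -c "
from h import *
st()"
```

```text
t 6.4 p [ 0.5773 -0.034   0.0388] yaw -39.75 z [ 0. -0. -1.] F [-0.2 -0.4 -3.7] M [-0.3   0.15  0.01] w 0.0245 q6 0.44
```

Call:
drive_tool --plan '[{"offset": [0,0,0.05],"delta_rot": [0,0,0],"jaw": 2},{"offset": [0,0,0.1],"delta_rot": [0,0,0],"jaw": 2},{"offset": [0,0,0.15],"delta_rot": [0,0,0],"jaw": 2},{"offset": [0,0,0.2],"delta_rot": [0,0,0],"jaw": 2},{"offset": [0,0,0.25],"delta_rot": [0,0,0],"jaw": 2},{"offset": [0,0,0.25],"delta_rot": [0,0,0],"jaw": 2},{"offset": [0,0,0.25],"delta_rot": [0,0,0],"jaw": 2},{"offset": [0,0,0.25],"delta_rot": [0,0,0],"jaw": 2}]'

```text
time: 7.07
position: [0.5774, -0.0343, 0.0364]
tool_rot: [0.94, -0.34, 0.0, 0.0]
ft_force: [-0.4, -1.9, 0.6]
grip_width: 0.0243
```

```bash
python3 -c "
from h import *
for n in('side',):cv2.imwrite(f'pics/{n}4.png',camera(n)[:,:,::-1])
st()
a=cv2.imread('pics/side4.png')[190:280,290:390];cv2.imwrite('pics/s5.png',cv2.resize(a,(660,600),interpolation=2))"
```

```text
t 7.12 p [ 0.5774 -0.0343  0.0363] yaw -39.75 z [ 0.001 -0.    -1.   ] F [-0.5 -2.9  1.8] M [-0.48  0.29 -0.  ] w 0.0248 q6 0.44
```

View pics/s5.png

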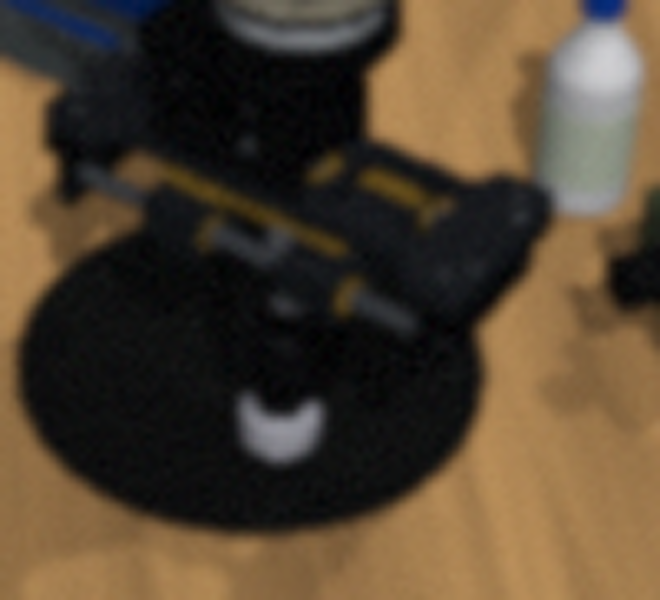

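The arm's end at crop (280,430) is on the mat and the force shows contact. Opening.

Call:
drive_tool --plan '[{"offset": [0,0,0],"delta_rot": [0,0,0],"jaw": 2.6},{"offset": [0,0,0],"delta_rot": [0,0,0],"jaw": 3},{"offset": [0,0,0],"delta_rot": [0,0,0],"jaw": 3.5},{"offset": [0,0,0],"delta_rot": [0,0,0],"jaw": 4},{"offset": [0,0,0],"delta_rot": [0,0,0],"jaw": 4.5},{"offset": [0,0,0],"delta_rot": [0,0,0],"jaw": 5},{"offset": [0,0,0],"delta_rot": [0,0,0],"jaw": 5},{"offset": [0,0,0],"delta_rot": [0,0,0],"jaw": 5}]' --squeeze 40

```text
time: 7.78
position: [0.5771, -0.0339, 0.036]
tool_rot: [0.94, -0.34, -0.0, -0.0]
ft_force: [-0.8, 0.1, 0.3]
grip_width: 0.0489
```

Call:
drive_tool --plan '[{"offset": [0,0,-1],"delta_rot": [0,0,0],"jaw": 5},{"offset": [0,0,-3],"delta_rot": [0,0,0],"jaw": 5},{"offset": [0,0,-6],"delta_rot": [0,0,0],"jaw": 5},{"offset": [0,3,-9],"delta_rot": [0,0,0],"jaw": 5},{"offset": [1,6,-11],"delta_rot": [0,0,0],"jaw": 5},{"offset": [2,10,-12],"delta_rot": [0,0,0],"jaw": 5},{"offset": [3,13,-12],"delta_rot": [0,0,0],"jaw": 5},{"offset": [4,15,-12],"delta_rot": [0,0,0],"jaw": 5}]'

```text
time: 8.45
position: [0.5109, -0.1772, 0.1581]
tool_rot: [0.94, -0.34, 0.001, 0.001]
ft_force: [-0.3, -0.1, 0.4]
grip_width: 0.05
```

```bash
python3 -c "
from h import *
for n in('top','side'):cv2.imwrite(f'pics/{n}5.png',camera(n)[:,:,::-1])
st()
a=cv2.imread('pics/side5.png')[190:290,280:390];b=cv2.imread('pics/top5.png')[180:290,260:370];cv2.imwrite('pics/s6.png',np.hstack([cv2.resize(a,(400,400),interpolation=2),cv2.resize(b,(400,400),interpolation=2)]))"
```

```text
t 8.55 p [ 0.5118 -0.1785  0.1574] yaw -40.01 z [ 0.002 -0.002 -1.   ] F [-0.1  0.1  0.4] M [-0.06  0.13 -0.03] w 0.0499 q6 0.16
```

View pics/s6.png

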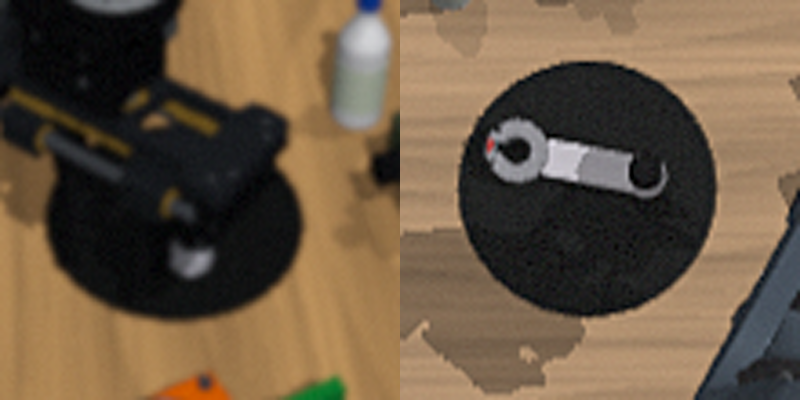

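Top crop: the crank lies flat on the mat, hub at (515,150), red mark at (490,146), arm's end at (648,175), close to centred.

```bash
python3 -c "
from h import *
I=cv2.imread('pics/top5.png');h=cv2.cvtColor(I,cv2.COLOR_BGR2HSV).astype(int)
m=(h[...,2]>70)&(h[...,1]<70)
b=blobs(m,(280,208,346,240))[0];print(b[0],b[1])
M=b[2];ys,xs=np.nonzero(M)
hub=M.copy();hub[:,300:]=0
# hub circle via outer contour on top plane, left part
print('hub',fitplane('top',hub,.027))
arm=(xs>302)&(xs<322);P=np.array([onz('top',(x,y),.019)[:2] for x,y in zip(xs[arm],ys[arm])]);c=P.mean(0);u=np.linalg.svd(P-c)[2][0]
print('arm',c,np.degrees(np.arctan2(*u[::-1])),np.ptp((P-c)@[-u[1],u[0]]))
r=((h[...,0]<8)|(h[...,0]>172))&(h[...,1]>110);rb=blobs(r,(278,208,290,230),1)[0];print('red',rb[1],onz('top',rb[1],.027))
# knob expected
k=np.array([.5774,-.034])
for p in (k,): print('proj knob base',proj('top',[p[0],p[1],.021]),proj('top',[p[0],p[1],.063]))
cv2.imwrite('pics/e1.png',cv2.resize(I[205:245,278:348],(800,457),interpolation=0))
"
```

```text
468 [304.68589744 223.72435897]
hub (array([0.59499597, 0.0632046 ]), np.float64(0.02256912628906343))
arm [0.58455401 0.00800651] -107.43713669071852 0.03273452469134263
red [284.4 219.8] [0.59877806 0.08411896 0.027     ]
proj knob base [[327.12754729 227.38563839]] [[327.06274906 225.91162305]]
```

View pics/e1.png

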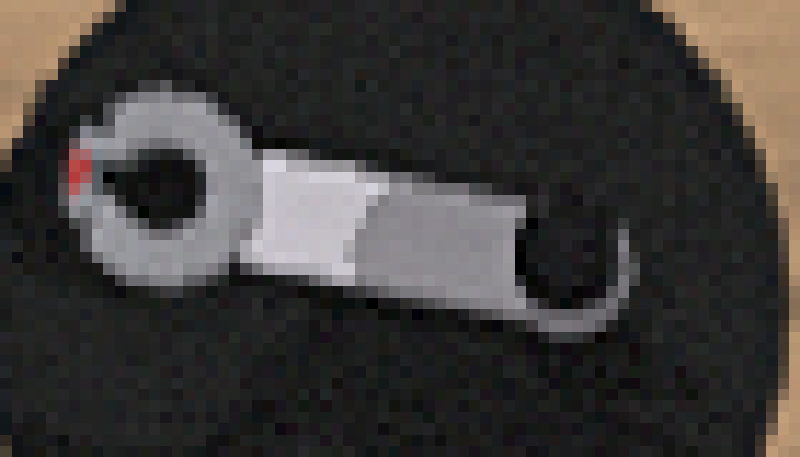

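```bash
python3 -c "
from h import *
go((.5878,.0239,.12),-10.4)"
```

```text
offset [ -7.21 -20.39   3.71] rot [  0.06  -0.18 -29.61]
```

Call:
drive_tool --plan '[{"offset": [-0.7,-2,0],"delta_rot": [0,0,-3],"jaw": 5},{"offset": [-1.7,-5,0],"delta_rot": [0,0,-8],"jaw": 5},{"offset": [-2.9,-8.2,0],"delta_rot": [0,0,-13],"jaw": 5},{"offset": [-4.1,-11.5,0.6],"delta_rot": [0,0,-18],"jaw": 5},{"offset": [-5.3,-15,1.5],"delta_rot": [0,0,-23],"jaw": 5},{"offset": [-6.3,-17.9,2.6],"delta_rot": [0,0,-27],"jaw": 5},{"offset": [-7.0,-19.8,3.5],"delta_rot": [0,0,-29.6],"jaw": 5},{"offset": [-7.2,-20.4,3.7],"delta_rot": [0,-0.2,-29.6],"jaw": 5}]'

```text
time: 9.22
position: [0.5863, 0.0326, 0.1179]
tool_rot: [0.996, -0.086, -0.003, -0.001]
ft_force: [-0.6, -0.1, -0.1]
grip_width: 0.05
```

Call:
drive_tool --plan '[{"offset": [0,0,0],"delta_rot": [0,0,0],"jaw": 5},{"offset": [0,0,0],"delta_rot": [0,0,0],"jaw": 5},{"offset": [0,0,1],"delta_rot": [0,0,0],"jaw": 5},{"offset": [0,0,2.5],"delta_rot": [0,0,0],"jaw": 5},{"offset": [0,0,4],"delta_rot": [0,0,0],"jaw": 5},{"offset": [0,0,5],"delta_rot": [0,0,0],"jaw": 5},{"offset": [0,0,5],"delta_rot": [0,0,0],"jaw": 5},{"offset": [0,0,5],"delta_rot": [0,0,0],"jaw": 5}]'

```text
time: 9.88
position: [0.5864, 0.0271, 0.0686]
tool_rot: [0.996, -0.089, -0.002, -0.001]
ft_force: [0.6, -0.6, 0.8]
grip_width: 0.05
```

```bash
python3 -c "
from h import *
for n in('side',):cv2.imwrite(f'pics/{n}6.png',camera(n)[:,:,::-1])
st()
go((.5878,.0239,.007),-10.4)
a=cv2.imread('pics/side6.png')[170:280,280:390];cv2.imwrite('pics/s7.png',cv2.resize(a,(600,600),interpolation=2))"
```

```text
t 9.93 p [0.587  0.0273 0.0692] yaw -10.22 z [-0.003  0.001 -1.   ] F [0.5 0.  0.1] M [-0.12  0.03 -0.03] w 0.0499 q6 0.03
offset [0.15 0.33 6.22] rot [-0.05  0.18  0.18]
```

View pics/s7.png

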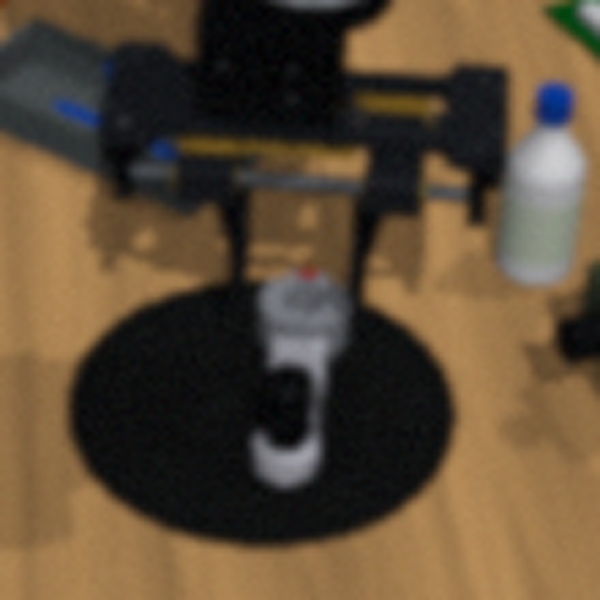

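```bash
python3 -c "
from h import *
print('cleaner base',onz('side',(280+540/5.45,170+262/5.45),0.0),onz('top',(272,172),.1), 'level front', onz('side',(380,237),.06))"
```

```text
cleaner base [0.7339302  0.11539455 0.        ] [0.71806287 0.11046257 0.1       ] level front [ 0.70253682 -0.0354966   0.06      ]
```

```bash
python3 -c "
from h import *
for p in((319,177),(312,176),(325,174),(295,152)): print(onz('top',p,.06))
c=np.array([.5878,.0239]);a=np.radians(-10.4);u=np.array([np.cos(a),np.sin(a)]);v=np.array([-u[1],u[0]])
for s in(1,-1): print(c+.095*u+.0375*s*v)"
```

```text
[ 0.71142853 -0.01296431  0.06      ]
[0.71435761 0.0060593  0.06      ]
[ 0.71956948 -0.0293244   0.06      ]
[0.78148793 0.05234318 0.06      ]
[0.68800876 0.04363461]
[ 0.67446982 -0.03013325]
```

Call:
drive_tool --plan '[{"offset": [0.1,0.3,0.6],"delta_rot": [0,0.1,0.2],"jaw": 5},{"offset": [0.1,0.3,1.8],"delta_rot": [0,0.1,0.2],"jaw": 5},{"offset": [0.1,0.3,3],"delta_rot": [0,0.1,0.2],"jaw": 5},{"offset": [0.1,0.3,4.2],"delta_rot": [0,0.1,0.2],"jaw": 5},{"offset": [0.1,0.3,5.2],"delta_rot": [0,0.1,0.2],"jaw": 5},{"offset": [0.1,0.3,5.9],"delta_rot": [0,0.1,0.2],"jaw": 5},{"offset": [0.1,0.3,6.2],"delta_rot": [0,0.1,0.2],"jaw": 5},{"offset": [0.1,0.3,6.2],"delta_rot": [0,0.1,0.2],"jaw": 5}]'

```text
time: 10.6
position: [0.5864, 0.0252, 0.0058]
tool_rot: [0.996, -0.09, -0.002, -0.001]
ft_force: [0.0, 0.4, 0.3]
grip_width: 0.0501
```

```bash
python3 -c "
from h import *
st()
go((.5878,.0239,.007),-10.4)"
```

```text
t 10.6 p [0.5864 0.0252 0.0058] yaw -10.35 z [-0.004  0.001 -1.   ] F [0.  0.4 0.3] M [-0.1  0.1  0. ] w 0.0501 q6 0.03
offset [ 0.16  0.1  -0.13] rot [-0.05  0.22  0.05]
```

Call:
drive_tool --plan '[{"offset": [0.15,0.1,-0.1],"delta_rot": [0,0.2,0],"jaw": 4.5},{"offset": [0.15,0.1,-0.1],"delta_rot": [0,0.2,0],"jaw": 4},{"offset": [0.15,0.1,-0.1],"delta_rot": [0,0.2,0],"jaw": 3.6},{"offset": [0.15,0.1,-0.1],"delta_rot": [0,0.2,0],"jaw": 3.2},{"offset": [0.15,0.1,-0.1],"delta_rot": [0,0.2,0],"jaw": 2.8},{"offset": [0.15,0.1,-0.1],"delta_rot": [0,0.2,0],"jaw": 2.2},{"offset": [0.15,0.1,-0.1],"delta_rot": [0,0.2,0],"jaw": 2.2},{"offset": [0.15,0.1,-0.1],"delta_rot": [0,0.2,0],"jaw": 2.2}]' --squeeze 60

```text
time: 11.27
position: [0.588, 0.0239, 0.0084]
tool_rot: [0.996, -0.09, 0.001, -0.0]
ft_force: [-1.2, 1.2, 4.8]
grip_width: 0.0275
```

```bash
python3 -c "
from h import *
st()"
```

```text
t 11.27 p [0.588  0.0239 0.0084] yaw -10.35 z [ 0.001  0.001 -1.   ] F [-1.2  1.2  4.8] M [-0.05  0.43 -0.01] w 0.0275 q6 0.03
```

Call:
drive_tool --plan '[{"offset": [0,0,-0.3],"delta_rot": [0,0,0],"jaw": 2.2},{"offset": [0,0,-1],"delta_rot": [0,0,0],"jaw": 2.2},{"offset": [0,0,-2.5],"delta_rot": [0,0,0],"jaw": 2.2},{"offset": [0,0,-4.5],"delta_rot": [0,0,0],"jaw": 2.2},{"offset": [0,0,-7],"delta_rot": [0,0,0],"jaw": 2.2},{"offset": [0,0,-9.5],"delta_rot": [0,0,0],"jaw": 2.2},{"offset": [0,0,-12],"delta_rot": [0,0,0],"jaw": 2.2},{"offset": [0,0,-13.5],"delta_rot": [0,0,0],"jaw": 2.2}]'

```text
time: 11.93
position: [0.5891, 0.0236, 0.1456]
tool_rot: [0.996, -0.09, 0.003, -0.0]
ft_force: [0.3, -0.5, -4.1]
grip_width: 0.0271
```

```bash
python3 -c "
from h import *
st()
b=np.array([.5347,-.256]);a=np.radians(-49.5);u=np.array([np.cos(a),np.sin(a)]);g=b+.04*u;print(g)
go((*g,.145),40.5)"
```

```text
t 11.93 p [0.5891 0.0236 0.1456] yaw -10.35 z [ 0.005  0.    -1.   ] F [ 0.3 -0.5 -4.1] M [-0.2   0.    0.03] w 0.0271 q6 0.03
[ 0.56067792 -0.28641624]
offset [ 2.77 31.01  0.05] rot [  0.08  -0.31 -50.85]
```

Call:
drive_tool --plan '[{"offset": [0.1,0.7,0],"delta_rot": [0,0,-2],"jaw": 2.2},{"offset": [0.2,2.2,0],"delta_rot": [0,0,-5],"jaw": 2.2},{"offset": [0.4,4.4,0],"delta_rot": [0,0,-9],"jaw": 2.2},{"offset": [0.6,6.9,0],"delta_rot": [0,0,-13],"jaw": 2.2},{"offset": [0.9,9.5,0],"delta_rot": [0,0,-17],"jaw": 2.2},{"offset": [1.1,12.1,0],"delta_rot": [0,0,-21],"jaw": 2.2},{"offset": [1.3,14.7,0],"delta_rot": [0,0,-25],"jaw": 2.2},{"offset": [1.6,17.3,0],"delta_rot": [0,0,-29],"jaw": 2.2}]'

```text
time: 12.6
position: [0.572, -0.1503, 0.1427]
tool_rot: [0.986, 0.164, 0.001, -0.0]
ft_force: [-0.3, 0.0, -4.2]
grip_width: 0.0271
```

```bash
python3 -c "
from h import *
for n in('top','side'):cv2.imwrite(f'pics/{n}7.png',camera(n)[:,:,::-1])
st()
go((.5607,-.2864,.145),40.5)
a=cv2.imread('pics/side7.png')[190:340,260:410];b=cv2.imread('pics/top7.png')[170:320,290:440];cv2.imwrite('pics/s8.png',np.hstack([cv2.resize(a,(400,400),interpolation=2),cv2.resize(b,(400,400),interpolation=2)]))"
```

```text
t 12.7 p [ 0.5731 -0.1539  0.143 ] yaw 18.48 z [ 0.004 -0.002 -1.   ] F [ 0.2 -0.  -3.9] M [-0.13 -0.02 -0.02] w 0.0274 q6 -0.77
offset [-5.38 12.18 -0.18] rot [  0.21  -0.12 -22.02]
```

View pics/s8.png

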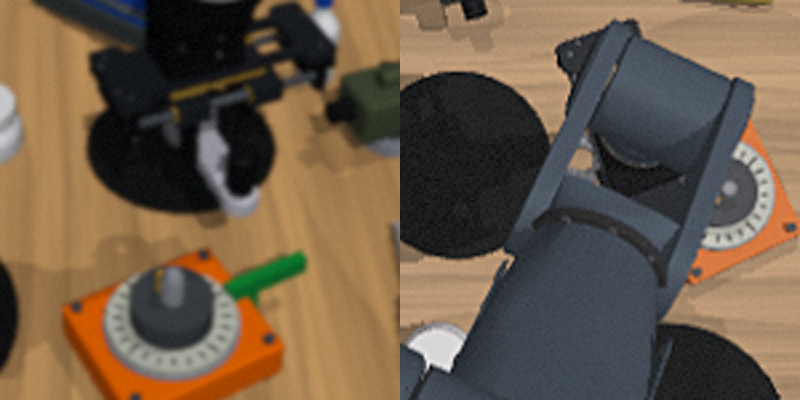

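Crank level in the hand, knob forward; the drive is clear at side crop (170,290). Moving on over the shaft.

Call:
drive_tool --plan '[{"offset": [-1,2.2,0],"delta_rot": [0,0,-4],"jaw": 2.2},{"offset": [-2,4.6,-0.1],"delta_rot": [0,0,-8],"jaw": 2.2},{"offset": [-3,6.9,-0.2],"delta_rot": [0,0,-12],"jaw": 2.2},{"offset": [-4,9,-0.2],"delta_rot": [0.1,0,-16],"jaw": 2.2},{"offset": [-4.8,10.8,-0.2],"delta_rot": [0.2,0,-19],"jaw": 2.2},{"offset": [-5.2,11.8,-0.2],"delta_rot": [0.2,0,-21],"jaw": 2.2},{"offset": [-5.4,12.2,-0.2],"delta_rot": [0.2,-0.1,-22],"jaw": 2.2},{"offset": [-5.4,12.2,-0.2],"delta_rot": [0.2,-0.1,-22],"jaw": 2.2}]'

```text
time: 13.37
position: [0.5604, -0.2827, 0.1445]
tool_rot: [0.938, 0.347, -0.0, -0.002]
ft_force: [0.0, 0.3, -4.3]
grip_width: 0.0273
```

```bash
python3 -c "
from h import *
for n in('top','side'):cv2.imwrite(f'pics/{n}8.png',camera(n)[:,:,::-1])
st()
go((.5607,-.2864,.125),40.5)
a=cv2.imread('pics/side8.png')[230:350,260:380];b=cv2.imread('pics/top8.png')[190:310,340:460];cv2.imwrite('pics/s9.png',np.hstack([cv2.resize(a,(400,400),interpolation=2),cv2.resize(b,(400,400),interpolation=2)]))"
```

```text
t 13.47 p [ 0.5603 -0.2809  0.1445] yaw 40.62 z [-0.002  0.004 -1.   ] F [ 0.2  0.  -3.9] M [-0.04 -0.04 -0.02] w 0.0272 q6 -1.35
offset [-0.34  0.45  1.95] rot [-0.26 -0.06  0.12]
```

View pics/s9.png

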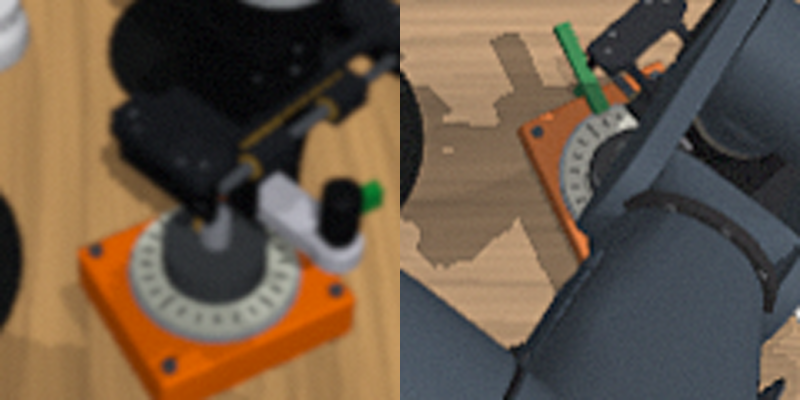

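Call:
drive_tool --plan '[{"offset": [-0.3,0.4,0.2],"delta_rot": [-0.3,0,0.1],"jaw": 2.2},{"offset": [-0.3,0.45,0.6],"delta_rot": [-0.3,0,0.1],"jaw": 2.2},{"offset": [-0.3,0.45,1],"delta_rot": [-0.3,0,0.1],"jaw": 2.2},{"offset": [-0.3,0.45,1.5],"delta_rot": [-0.3,0,0.1],"jaw": 2.2},{"offset": [-0.3,0.45,1.95],"delta_rot": [-0.3,0,0.1],"jaw": 2.2},{"offset": [-0.3,0.45,2.3],"delta_rot": [-0.3,0,0.1],"jaw": 2.2},{"offset": [-0.3,0.45,2.4],"delta_rot": [-0.3,0,0.1],"jaw": 2.2},{"offset": [-0.3,0.45,2.4],"delta_rot": [-0.3,0,0.1],"jaw": 2.2}]'

```text
time: 14.13
position: [0.561, -0.2873, 0.1202]
tool_rot: [0.938, 0.347, 0.0, 0.0]
ft_force: [0.7, -0.0, -4.3]
grip_width: 0.0273
```

```bash
python3 -c "
from h import *
for n in('side',):cv2.imwrite(f'pics/{n}9.png',camera(n)[:,:,::-1])
st()
go((.5607,-.2866,.1064),40.5)
a=cv2.imread('pics/side9.png')[230:350,260:380];cv2.imwrite('pics/s10.png',cv2.resize(a,(600,600),interpolation=2))"
```

```text
t 14.18 p [ 0.5613 -0.2875  0.1206] yaw 40.55 z [ 0.002 -0.001 -1.   ] F [ 0.8 -0.6 -2.4] M [-0.07 -0.08 -0.04] w 0.0274 q6 -1.36
offset [ 0.01 -0.1   1.42] rot [ 0.12 -0.04  0.05]
```

View pics/s10.png

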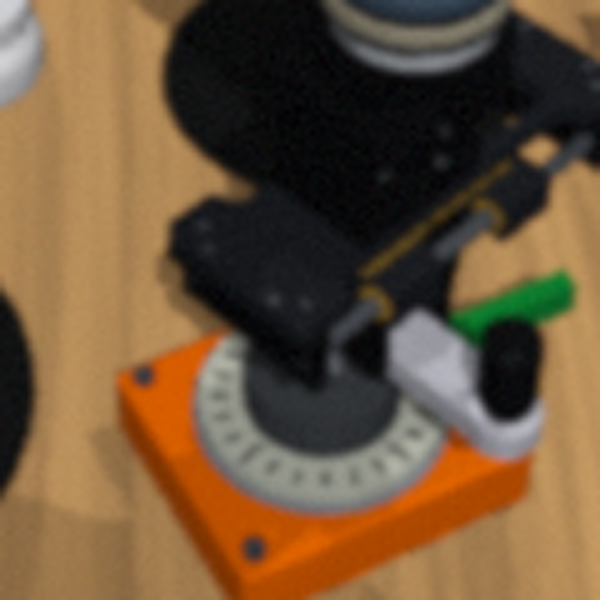

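Nothing is touching yet; the hub is hidden behind the finger. Going down slowly with force checks.

Call:
drive_tool --plan '[{"offset": [0,-0.05,0.2],"delta_rot": [0.1,0,0],"jaw": 2.2},{"offset": [0,-0.1,0.4],"delta_rot": [0.1,0,0],"jaw": 2.2},{"offset": [0,-0.1,0.6],"delta_rot": [0.1,0,0],"jaw": 2.2},{"offset": [0,-0.1,0.8],"delta_rot": [0.1,0,0],"jaw": 2.2},{"offset": [0,-0.1,0.9],"delta_rot": [0.1,0,0],"jaw": 2.2},{"offset": [0,-0.1,1.0],"delta_rot": [0.1,0,0],"jaw": 2.2},{"offset": [0,-0.1,1.0],"delta_rot": [0.1,0,0],"jaw": 2.2},{"offset": [0,-0.1,1.0],"delta_rot": [0.1,0,0],"jaw": 2.2}]'

```text
time: 14.85
position: [0.5607, -0.2868, 0.1108]
tool_rot: [0.938, 0.347, 0.0, 0.0]
ft_force: [-1.0, -0.7, -3.4]
grip_width: 0.0273
```

```bash
python3 -c "
from h import *
st()"
```

```text
t 14.85 p [ 0.5607 -0.2868  0.1108] yaw 40.55 z [ 0.001  0.    -1.   ] F [-1.  -0.7 -3.4] M [-0.06 -0.03 -0.03] w 0.0273 q6 -1.36
```

Call:
drive_tool --plan '[{"offset": [0,0,0.1],"delta_rot": [0,0,0],"jaw": 2.2},{"offset": [0,0,0.2],"delta_rot": [0,0,0],"jaw": 2.2},{"offset": [0,0,0.3],"delta_rot": [0,0,0],"jaw": 2.2},{"offset": [0,0,0.4],"delta_rot": [0,0,0],"jaw": 2.2},{"offset": [0,0,0.5],"delta_rot": [0,0,0],"jaw": 2.2},{"offset": [0,0,0.6],"delta_rot": [0,0,0],"jaw": 2.2},{"offset": [0,0,0.6],"delta_rot": [0,0,0],"jaw": 2.2},{"offset": [0,0,0.6],"delta_rot": [0,0,0],"jaw": 2.2}]'

```text
time: 15.52
position: [0.5602, -0.2869, 0.1046]
tool_rot: [0.938, 0.347, -0.0, 0.0]
ft_force: [-1.8, -1.5, -2.9]
grip_width: 0.0273
```

```bash
python3 -c "
from h import *
st()"
```

```text
t 15.52 p [ 0.5602 -0.2869  0.1046] yaw 40.57 z [-0. -0. -1.] F [-1.8 -1.5 -2.9] M [-0.29  0.37  0.08] w 0.0273 q6 -1.36
```

Call:
drive_tool --plan '[{"offset": [-0.05,0,0.1],"delta_rot": [0,0,0],"jaw": 2.2},{"offset": [-0.05,0,0.2],"delta_rot": [0,0,0],"jaw": 2.2},{"offset": [-0.05,0,0.3],"delta_rot": [0,0,0],"jaw": 2.2},{"offset": [-0.05,0,0.4],"delta_rot": [0,0,0],"jaw": 2.2},{"offset": [-0.05,0,0.5],"delta_rot": [0,0,0],"jaw": 2.2},{"offset": [-0.05,0,0.6],"delta_rot": [0,0,0],"jaw": 2.2},{"offset": [-0.05,0,0.6],"delta_rot": [0,0,0],"jaw": 2.2},{"offset": [-0.05,0,0.6],"delta_rot": [0,0,0],"jaw": 2.2}]'

```text
time: 16.18
position: [0.5602, -0.2876, 0.0985]
tool_rot: [0.938, 0.347, 0.0, 0.001]
ft_force: [-2.2, -3.4, -5.0]
grip_width: 0.0274
```

```bash
python3 -c "
from h import *
st()"
```

```text
t 16.18 p [ 0.5602 -0.2876  0.0985] yaw 40.58 z [ 0.001 -0.001 -1.   ] F [-2.2 -3.4 -5. ] M [-0.71  0.39  0.23] w 0.0274 q6 -1.36
```

Call:
drive_tool --plan '[{"offset": [-0.05,0.02,0.1],"delta_rot": [0,0,0],"jaw": 2.2},{"offset": [-0.05,0.02,0.2],"delta_rot": [0,0,0],"jaw": 2.2},{"offset": [-0.05,0.02,0.3],"delta_rot": [0,0,0],"jaw": 2.2},{"offset": [-0.05,0.02,0.4],"delta_rot": [0,0,0],"jaw": 2.2},{"offset": [-0.05,0.02,0.5],"delta_rot": [0,0,0],"jaw": 2.2},{"offset": [-0.05,0.02,0.6],"delta_rot": [0,0,0],"jaw": 2.2},{"offset": [-0.05,0.02,0.6],"delta_rot": [0,0,0],"jaw": 2.2},{"offset": [-0.05,0.02,0.6],"delta_rot": [0,0,0],"jaw": 2.2}]'

```text
time: 16.85
position: [0.5599, -0.2875, 0.0927]
tool_rot: [0.938, 0.347, 0.0, 0.0]
ft_force: [-2.1, -0.8, -2.7]
grip_width: 0.0271
```

```bash
python3 -c "
from h import *
st()"
```

```text
t 16.85 p [ 0.5599 -0.2875  0.0927] yaw 40.55 z [ 0.001  0.    -1.   ] F [-2.1 -0.8 -2.7] M [-0.42  0.53  0.19] w 0.0271 q6 -1.36
```

Past the key's top with no upward force, so the slot is engaged. Going on to the shoulder.

Call:
drive_tool --plan '[{"offset": [-0.03,0,0.15],"delta_rot": [0,0,0],"jaw": 2.2},{"offset": [-0.03,0,0.3],"delta_rot": [0,0,0],"jaw": 2.2},{"offset": [-0.03,0,0.45],"delta_rot": [0,0,0],"jaw": 2.2},{"offset": [-0.03,0,0.6],"delta_rot": [0,0,0],"jaw": 2.2},{"offset": [-0.03,0,0.75],"delta_rot": [0,0,0],"jaw": 2.2},{"offset": [-0.03,0,0.9],"delta_rot": [0,0,0],"jaw": 2.2},{"offset": [-0.03,0,0.95],"delta_rot": [0,0,0],"jaw": 2.2},{"offset": [-0.03,0,0.95],"delta_rot": [0,0,0],"jaw": 2.2}]'

```text
time: 17.52
position: [0.5598, -0.2876, 0.083]
tool_rot: [0.938, 0.346, 0.001, -0.0]
ft_force: [-1.3, -1.8, -2.3]
grip_width: 0.0276
```

```bash
python3 -c "
from h import *
st()"
```

```text
t 17.52 p [ 0.5598 -0.2876  0.083 ] yaw 40.54 z [ 0.001  0.    -1.   ] F [-1.3 -1.8 -2.3] M [-0.28  0.28  0.12] w 0.0276 q6 -1.36
```

Call:
drive_tool --plan '[{"offset": [0,0,0.05],"delta_rot": [0,0,0],"jaw": 2.2},{"offset": [0,0,0.1],"delta_rot": [0,0,0],"jaw": 2.2},{"offset": [0,0,0.15],"delta_rot": [0,0,0],"jaw": 2.2},{"offset": [0,0,0.2],"delta_rot": [0,0,0],"jaw": 2.2},{"offset": [0,0,0.25],"delta_rot": [0,0,0],"jaw": 2.2},{"offset": [0,0,0.3],"delta_rot": [0,0,0],"jaw": 2.2},{"offset": [0,0,0.3],"delta_rot": [0,0,0],"jaw": 2.2},{"offset": [0,0,0.3],"delta_rot": [0,0,0],"jaw": 2.2}]'

```text
time: 18.18
position: [0.5599, -0.2878, 0.0804]
tool_rot: [0.938, 0.346, 0.001, 0.0]
ft_force: [-2.2, -1.7, -2.0]
grip_width: 0.027
```

```bash
python3 -c "
from h import *
st()"
```

```text
t 18.18 p [ 0.5599 -0.2878  0.0804] yaw 40.55 z [ 0.001 -0.    -1.   ] F [-2.2 -1.7 -2. ] M [-0.23  0.29  0.14] w 0.027 q6 -1.36
```

Near the shoulder but not firmly on it; a little lower.

Call:
drive_tool --plan '[{"offset": [0,0,0.05],"delta_rot": [0,0,0],"jaw": 2.2},{"offset": [0,0,0.1],"delta_rot": [0,0,0],"jaw": 2.2},{"offset": [0,0,0.15],"delta_rot": [0,0,0],"jaw": 2.2},{"offset": [0,0,0.2],"delta_rot": [0,0,0],"jaw": 2.2},{"offset": [0,0,0.2],"delta_rot": [0,0,0],"jaw": 2.2},{"offset": [0,0,0.2],"delta_rot": [0,0,0],"jaw": 2.2},{"offset": [0,0,0.2],"delta_rot": [0,0,0],"jaw": 2.2},{"offset": [0,0,0.2],"delta_rot": [0,0,0],"jaw": 2.2}]'

```text
time: 18.85
position: [0.56, -0.2878, 0.0802]
tool_rot: [0.938, 0.347, 0.001, 0.001]
ft_force: [-4.0, -0.1, 8.1]
grip_width: 0.0271
```

```bash
python3 -c "
from h import *
st()"
```

```text
t 18.85 p [ 0.56   -0.2878  0.0802] yaw 40.56 z [ 0.002 -0.001 -1.   ] F [-4.  -0.1  8.1] M [0.15 0.79 0.09] w 0.0271 q6 -1.36
```

Seated: the force reversed to +8 N at the expected height (0.0802). Releasing and backing up.

Call:
drive_tool --plan '[{"offset": [0,0,0.1],"delta_rot": [0,0,0],"jaw": 2.8},{"offset": [0,0,0.1],"delta_rot": [0,0,0],"jaw": 3.3},{"offset": [0,0,0.1],"delta_rot": [0,0,0],"jaw": 3.8},{"offset": [0,0,0.1],"delta_rot": [0,0,0],"jaw": 4.3},{"offset": [0,0,0.1],"delta_rot": [0,0,0],"jaw": 5},{"offset": [0,0,0.1],"delta_rot": [0,0,0],"jaw": 5},{"offset": [0,0,0.1],"delta_rot": [0,0,0],"jaw": 5},{"offset": [0,0,0.1],"delta_rot": [0,0,0],"jaw": 5}]' --squeeze 30

```text
time: 19.52
position: [0.5599, -0.2877, 0.0771]
tool_rot: [0.938, 0.346, 0.001, 0.0]
ft_force: [0.1, -0.4, -0.0]
grip_width: 0.0492
```

Call:
drive_tool --plan '[{"offset": [0,0,-0.5],"delta_rot": [0,0,0],"jaw": 5},{"offset": [0,0,-2],"delta_rot": [0,0,0],"jaw": 5},{"offset": [0,0,-4],"delta_rot": [0,0,0],"jaw": 5},{"offset": [0,0,-6.5],"delta_rot": [0,0,0],"jaw": 5},{"offset": [0,0,-8.5],"delta_rot": [0,0,0],"jaw": 5},{"offset": [0,1,-10],"delta_rot": [0,0,0],"jaw": 5},{"offset": [0,3,-11],"delta_rot": [0,0,0],"jaw": 5},{"offset": [0,5,-11],"delta_rot": [0,0,0],"jaw": 5}]'

```text
time: 20.18
position: [0.5938, -0.3267, 0.1913]
tool_rot: [0.938, 0.347, 0.002, 0.003]
ft_force: [-0.4, 0.0, 0.0]
grip_width: 0.0501
```

```bash
python3 -c "
from h import *
for n in('top','side'):cv2.imwrite(f'pics/{n}10.png',camera(n)[:,:,::-1])
st()
a=cv2.imread('pics/side10.png')[230:350,260:380];b=cv2.imread('pics/top10.png')[190:310,350:470];cv2.imwrite('pics/s11.png',np.hstack([cv2.resize(a,(400,400),interpolation=2),cv2.resize(b,(400,400),interpolation=2)]))"
```

```text
t 20.28 p [ 0.5945 -0.3286  0.1889] yaw 40.49 z [ 0.006 -0.004 -1.   ] F [0.3 0.5 0.1] M [ 0.01  0.02 -0.02] w 0.05 q6 -1.38
```

View pics/s11.png

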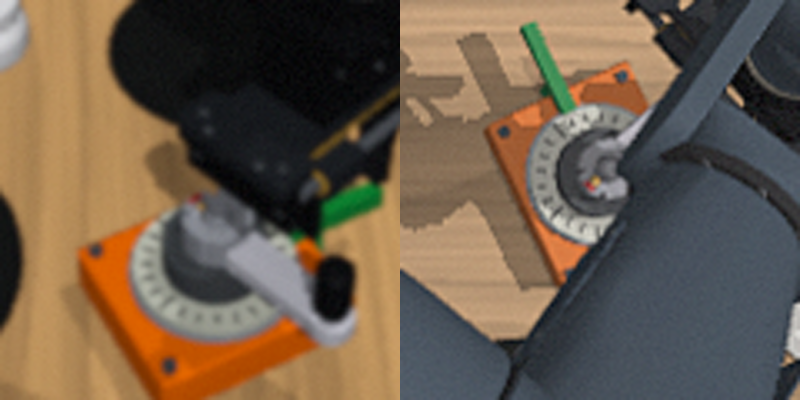

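Crank home on the shaft: red mark and key line up at top crop (593,183), hub flat on the flange, arm pointing to -49°. Next the knob.

```bash
python3 -c "
from h import *
I=cv2.imread('pics/top0.png')
# bar edges, centerline per row
h=cv2.cvtColor(I,cv2.COLOR_BGR2HSV).astype(int)
# knob check in side view
J=cv2.imread('pics/side10.png');v=J.max(2)
for b in blobs(v<45,(350,303,368,330))[:2]: print(b[0],b[1],onz('side',b[1],.075+.039))
go((.599,-.3334,.16),40.5);go((.599,-.3334,.109),40.5)"
```

```text
171 [359.70175439 315.95906433] [ 0.59968198 -0.33301411  0.114     ]
offset [0.03 0.64 2.9 ] rot [ 0.39 -0.1  -0.01]
offset [0.02 0.6  8.  ] rot [ 0.39 -0.1  -0.01]
```

The side view puts the knob at (0.5997,-0.3330), agreeing with the grip geometry. Descending onto it.

Call:
drive_tool --plan '[{"offset": [0,0.4,0.8],"delta_rot": [0.3,0,0],"jaw": 5},{"offset": [0,0.6,2],"delta_rot": [0.3,0,0],"jaw": 5},{"offset": [0,0.6,3.4],"delta_rot": [0.3,0,0],"jaw": 5},{"offset": [0,0.6,4.8],"delta_rot": [0.3,0,0],"jaw": 5},{"offset": [0,0.6,6],"delta_rot": [0.3,0,0],"jaw": 5},{"offset": [0,0.6,7],"delta_rot": [0.3,0,0],"jaw": 5},{"offset": [0,0.6,7.6],"delta_rot": [0.3,0,0],"jaw": 5},{"offset": [0,0.6,7.8],"delta_rot": [0.3,0,0],"jaw": 5}]'

```text
time: 20.95
position: [0.5953, -0.3295, 0.1074]
tool_rot: [0.938, 0.347, -0.001, -0.004]
ft_force: [0.4, -0.1, -0.4]
grip_width: 0.0499
```

Call:
drive_tool --plan '[{"offset": [0,0,0],"delta_rot": [0,0,0],"jaw": 4},{"offset": [0,0,0],"delta_rot": [0,0,0],"jaw": 3.5},{"offset": [0,0,0],"delta_rot": [0,0,0],"jaw": 3},{"offset": [0,0,0],"delta_rot": [0,0,0],"jaw": 2.7},{"offset": [0,0,0],"delta_rot": [0,0,0],"jaw": 2.4},{"offset": [0,0,0],"delta_rot": [0,0,0],"jaw": 2.2},{"offset": [0,0,0],"delta_rot": [0,0,0],"jaw": 2.2},{"offset": [0,0,0],"delta_rot": [0,0,0],"jaw": 2.2}]' --squeeze 20

```text
time: 21.62
position: [0.5966, -0.3306, 0.1098]
tool_rot: [0.938, 0.346, -0.0, -0.002]
ft_force: [1.3, -0.3, 1.5]
grip_width: 0.0253
```

```bash
python3 -c "
from h import *
st()
c=np.array([.534,-.2574]);p,r=tool();d=p[:2]-c;print(np.linalg.norm(d),np.degrees(np.arctan2(d[1],d[0])))
a0=np.arctan2(d[1],d[0])
for a in list(np.radians(np.arange(-47,26.5,2)))[:50]:
    w=c+.1*np.array([np.cos(a),np.sin(a)]);w=np.append(w,p[2]);
    print(round(np.degrees(a)),np.round(r.inv().apply(w-p)*100,1)[:2].tolist(),end='; ')"
```

```text
t 21.62 p [ 0.5966 -0.3306  0.1098] yaw 40.55 z [-0.001  0.003 -1.   ] F [ 1.3 -0.3  1.5] M [-0.13 -0.09 -0.02] w 0.0253 q6 -1.38
0.09634202788985068 -49.46723944761919
-47 [0.4, 0.4]; -45 [0.8, 0.3]; -43 [1.1, 0.3]; -41 [1.5, 0.3]; -39 [1.8, 0.2]; -37 [2.2, 0.1]; -35 [2.5, 0.0]; -33 [2.8, -0.0]; -31 [3.2, -0.1]; -29 [3.5, -0.3]; -27 [3.8, -0.4]; -25 [4.1, -0.5]; -23 [4.5, -0.7]; -21 [4.8, -0.8]; -19 [5.1, -1.0]; -17 [5.4, -1.2]; -15 [5.7, -1.4]; -13 [5.9, -1.6]; -11 [6.2, -1.8]; -9 [6.5, -2.0]; -7 [6.8, -2.3]; -5 [7.0, -2.5]; -3 [7.3, -2.7]; -1 [7.5, -3.0]; 1 [7.7, -3.3]; 3 [7.9, -3.5]; 5 [8.1, -3.8]; 7 [8.3, -4.1]; 9 [8.5, -4.4]; 11 [8.7, -4.7]; 13 [8.9, -5.0]; 15 [9.0, -5.3]; 17 [9.2, -5.6]; 19 [9.3, -6.0]; 21 [9.4, -6.3]; 23 [9.5, -6.6]; 25 [9.6, -7.0];
```

```bash
cat >> h.py <<'E'
def arc(angs,c=(.534,-.2574),rad=.0965):
    c=np.array(c);p,r=tool();d=p[:2]-c;a0=np.degrees(np.arctan2(d[1],d[0]));print("now",a0,np.linalg.norm(d))
    for t in angs:
        a=np.radians(a0+t);w=c+rad*np.array([np.cos(a),np.sin(a)]);print(t,np.round(r.inv().apply(np.append(w,p[2])-p)*100,2)[:2].tolist())
E
python3 -c "
from h import *
arc([2,5,9,13,17,21,25,29])"
```

```text
now -49.46723944761919 0.09634202788985068
2 [0.34, 0.01]
5 [0.84, -0.02]
9 [1.51, -0.1]
13 [2.17, -0.23]
17 [2.82, -0.41]
21 [3.46, -0.62]
25 [4.08, -0.89]
29 [4.68, -1.19]
```

Call:
drive_tool --plan '[{"offset": [0.34,0,0],"delta_rot": [0,0,-2],"jaw": 2.2},{"offset": [0.84,-0.02,0],"delta_rot": [0,0,-5],"jaw": 2.2},{"offset": [1.5,-0.1,0],"delta_rot": [0,0,-9],"jaw": 2.2},{"offset": [2.17,-0.23,0],"delta_rot": [0,0,-13],"jaw": 2.2},{"offset": [2.8,-0.4,0],"delta_rot": [0,0,-17],"jaw": 2.2},{"offset": [3.46,-0.62,0],"delta_rot": [0,0,-21],"jaw": 2.2},{"offset": [4.08,-0.89,0],"delta_rot": [0,0,-25],"jaw": 2.2},{"offset": [4.68,-1.19,0],"delta_rot": [0,0,-29],"jaw": 2.2}]'

```text
time: 22.28
position: [0.6242, -0.2915, 0.1097]
tool_rot: [0.82, 0.572, -0.0, -0.002]
ft_force: [-0.8, -1.1, 0.8]
grip_width: 0.0253
```

```bash
python3 -c "
from h import *
st()
arc([4,8,12,16,20,24,28,31])"
```

```text
t 22.28 p [ 0.6242 -0.2915  0.1097] yaw 69.75 z [-0.002  0.002 -1.   ] F [-0.8 -1.1  0.8] M [-0.29  0.16 -0.03] w 0.0253 q6 -1.82
now -20.73107945154986 0.09642570862119848
4 [0.67, -0.01]
8 [1.34, -0.08]
12 [2.01, -0.19]
16 [2.66, -0.34]
20 [3.31, -0.55]
24 [3.93, -0.79]
28 [4.54, -1.08]
31 [4.98, -1.33]
```

Winding smoothly with low forces.

Call:
drive_tool --plan '[{"offset": [0.67,-0.01,0],"delta_rot": [0,0,-4],"jaw": 2.2},{"offset": [1.34,-0.08,0],"delta_rot": [0,0,-8],"jaw": 2.2},{"offset": [2.0,-0.19,0],"delta_rot": [0,0,-12],"jaw": 2.2},{"offset": [2.66,-0.34,0],"delta_rot": [0,0,-16],"jaw": 2.2},{"offset": [3.3,-0.55,0],"delta_rot": [0,0,-20],"jaw": 2.2},{"offset": [3.93,-0.79,0],"delta_rot": [0,0,-24],"jaw": 2.2},{"offset": [4.54,-1.08,0],"delta_rot": [0,0,-28],"jaw": 2.2},{"offset": [4.98,-1.33,0],"delta_rot": [0,0,-31],"jaw": 2.2}]'

```text
time: 22.95
position: [0.6286, -0.2398, 0.1097]
tool_rot: [0.638, 0.77, 0.0, -0.002]
ft_force: [-1.9, -2.2, 0.4]
grip_width: 0.0249
```

```bash
python3 -c "
from h import *
st()
arc([3,6,9,11,13,15,15.6,16])"
```

```text
t 22.95 p [ 0.6286 -0.2398  0.1097] yaw 100.76 z [-0.003  0.003 -1.   ] F [-1.9 -2.2  0.4] M [-0.38  0.19 -0.03] w 0.0249 q6 -2.29
now 10.57106474576225 0.09619988258236181
3 [0.5, 0.02]
6 [1.01, -0.02]
9 [1.51, -0.08]
11 [1.84, -0.14]
13 [2.17, -0.21]
15 [2.5, -0.29]
15.6 [2.6, -0.32]
16 [2.66, -0.33]
```

Call:
drive_tool --plan '[{"offset": [0.5,0,0],"delta_rot": [0,0,-3],"jaw": 2.2},{"offset": [1.0,-0.02,0],"delta_rot": [0,0,-6],"jaw": 2.2},{"offset": [1.5,-0.08,0],"delta_rot": [0,0,-9],"jaw": 2.2},{"offset": [1.84,-0.14,0],"delta_rot": [0,0,-11],"jaw": 2.2},{"offset": [2.17,-0.21,0],"delta_rot": [0,0,-13],"jaw": 2.2},{"offset": [2.4,-0.27,0],"delta_rot": [0,0,-14.4],"jaw": 2.2},{"offset": [2.5,-0.29,0],"delta_rot": [0,0,-15],"jaw": 2.2},{"offset": [2.5,-0.29,0],"delta_rot": [0,0,-15],"jaw": 2.2}]'

```text
time: 23.62
position: [0.6207, -0.2157, 0.1096]
tool_rot: [0.533, 0.846, 0.0, -0.003]
ft_force: [-2.8, -3.6, 0.2]
grip_width: 0.0249
```

```bash
python3 -c "
from h import *
for n in('top','side'):cv2.imwrite(f'pics/{n}11.png',camera(n)[:,:,::-1])
st();arc([0])
a=cv2.imread('pics/side11.png')[230:350,270:390];b=cv2.imread('pics/top11.png')[180:300,350:470];cv2.imwrite('pics/s12.png',np.hstack([cv2.resize(a,(400,400),interpolation=2),cv2.resize(b,(400,400),interpolation=2)]))"
```

```text
t 23.72 p [ 0.6207 -0.2157  0.1096] yaw 115.53 z [-0.004  0.004 -1.   ] F [-2.  -1.6 -0. ] M [-0.41  0.61  0.04] w 0.0254 q6 -2.52
now 25.691899524609873 0.09623590270188125
0 [0.0, 0.03]
```

View pics/s12.png

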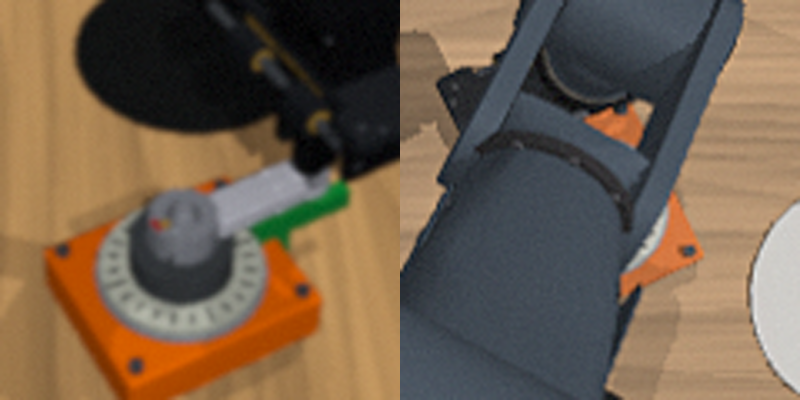

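The arm lies parallel to the green bar in the side crop. Releasing and retreating for a clear check.

Call:
drive_tool --plan '[{"offset": [0,0,0],"delta_rot": [0,0,0],"jaw": 2.7},{"offset": [0,0,0],"delta_rot": [0,0,0],"jaw": 3.2},{"offset": [0,0,0],"delta_rot": [0,0,0],"jaw": 3.7},{"offset": [0,0,0],"delta_rot": [0,0,0],"jaw": 4.2},{"offset": [0,0,0],"delta_rot": [0,0,0],"jaw": 5},{"offset": [0,0,0],"delta_rot": [0,0,0],"jaw": 5},{"offset": [0,0,0],"delta_rot": [0,0,0],"jaw": 5},{"offset": [0,0,0],"delta_rot": [0,0,0],"jaw": 5}]'

```text
time: 24.38
position: [0.6216, -0.2154, 0.1098]
tool_rot: [0.533, 0.846, 0.001, -0.002]
ft_force: [0.1, 0.5, -0.0]
grip_width: 0.0494
```

Call:
drive_tool --plan '[{"offset": [0,0,-0.8],"delta_rot": [0,0,0],"jaw": 5},{"offset": [0,0,-2.5],"delta_rot": [0,0,0],"jaw": 5},{"offset": [0,0,-5],"delta_rot": [0,0,0],"jaw": 5},{"offset": [0,0,-7.5],"delta_rot": [0,0,0],"jaw": 5},{"offset": [2,0,-9],"delta_rot": [0,0,0],"jaw": 5},{"offset": [5,-1,-10],"delta_rot": [0,0,0],"jaw": 5},{"offset": [8.5,-2,-10],"delta_rot": [0,0,0],"jaw": 5},{"offset": [12,-3,-10],"delta_rot": [0,0,0],"jaw": 5}]'

```text
time: 25.05
position: [0.5429, -0.1203, 0.212]
tool_rot: [0.534, 0.846, 0.001, -0.0]
ft_force: [0.8, 0.0, -0.0]
grip_width: 0.0499
```

Call:
drive_tool --plan '[{"offset": [3.5,-1,0],"delta_rot": [0,0,0],"jaw": 5},{"offset": [7,-2,0],"delta_rot": [0,0,0],"jaw": 5},{"offset": [10,-3,0],"delta_rot": [0,0,0],"jaw": 5},{"offset": [13,-4,0],"delta_rot": [0,0,0],"jaw": 5},{"offset": [16,-5,0],"delta_rot": [0,0,0],"jaw": 5},{"offset": [18,-5.5,0],"delta_rot": [0,0,0],"jaw": 5},{"offset": [19,-6,0],"delta_rot": [0,0,0],"jaw": 5},{"offset": [19,-6,0],"delta_rot": [0,0,0],"jaw": 5}]'

```text
time: 25.72
position: [0.4048, 0.0263, 0.2116]
tool_rot: [0.532, 0.847, 0.001, -0.003]
ft_force: [-0.4, 0.4, -0.4]
grip_width: 0.0499
```

```bash
python3 -c "
from h import *
for n in('top','side'):cv2.imwrite(f'pics/{n}12.png',camera(n)[:,:,::-1])
st()
a=cv2.imread('pics/side12.png')[230:350,270:390];b=cv2.imread('pics/top12.png')[180:300,350:470];cv2.imwrite('pics/s13.png',np.hstack([cv2.resize(a,(400,400),interpolation=2),cv2.resize(b,(400,400),interpolation=2)]))"
```

```text
t 25.82 p [0.4083 0.0244 0.2119] yaw 115.58 z [ 0.001  0.003 -1.   ] F [ 0.7 -0.9  1.4] M [ 0.09  0.07 -0.08] w 0.0499 q6 -2.24
```

View pics/s13.png

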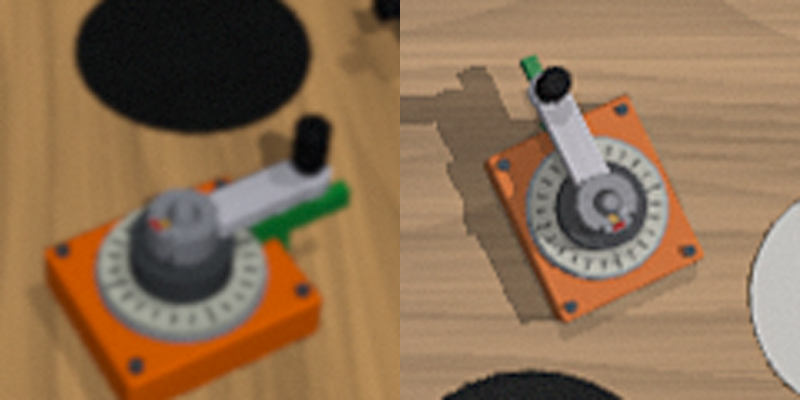

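Gripper is well clear; the arm lies over the bar in the top crop. Measuring the angle with the four housing screws as reference.

```bash
python3 -c "
from h import *
f=3.333
S=[(505,165),(621,109),(688,251),(571,308)]
W=[onz('top',(350+(x-400)/f-.35,180+y/f-.35),.041)[:2] for x,y in S]
W=np.array(W);print(W.round(4),'ctr',W.mean(0))
e=[W[0]-W[3],W[1]-W[2]];print('drive x',[np.degrees(np.arctan2(v[1],v[0])) for v in e],[np.degrees(np.arctan2(v[1],v[0]))-90 for v in (W[0]-W[1],W[3]-W[2])])
I=cv2.imread('pics/top12.png');h=cv2.cvtColor(I,cv2.COLOR_BGR2HSV).astype(int)
m=(h[...,2]>150)&(h[...,1]<40);b=blobs(m,(388,205,414,236))
for z in b[:2]:
  P=np.array([onz('top',(x,y),.091)[:2] for y,x in np.argwhere(z[2])]);c=P.mean(0);u=np.linalg.svd(P-c)[2][0];u*=np.sign(u[0]);print('arm',z[0],z[1],c,np.degrees(np.arctan2(u[1],u[0])), 'from shaft',np.degrees(np.arctan2(c[1]+.2567,c[0]-.5345)))
r=((h[...,0]<8)|(h[...,0]>172))&(h[...,1]>110);print([ (q[0],q[1],onz('top',q[1],.099)) for q in blobs(r,(405,240,420,252),2)[:2]])
J=cv2.imread('pics/side12.png')
k=blobs(J.max(2)<45,(355,262,372,284))[0];print('knob side',k[1],onz('side',k[1],.114)-[.534,-.2574,0])
k=blobs(I.max(2)<45,(388,195,404,214))[0];print('knob top',k[1],onz('top',k[1],.12)-[.534,-.2574,0])
"
```

```text
[[ 0.5696 -0.1815]
 [ 0.6152 -0.2778]
 [ 0.4981 -0.3304]
 [ 0.4524 -0.2337]] ctr [ 0.53382767 -0.2558672 ]
drive x [np.float64(23.974590664232856), np.float64(24.187750204336563)] [np.float64(25.341058559069282), np.float64(25.27586174261377)]
arm 280 [402.98571429 221.70714286] [ 0.58443401 -0.23400273] 30.8121862260609 from shaft 24.44395080790915
[(5, array([414.8, 247.4]), array([ 0.51608459, -0.26241407,  0.099     ]))]
knob side [362.63448276 273.09655172] [0.09030146 0.04386267 0.114     ]
knob top [395.35897436 205.02564103] [0.09073641 0.04669108 0.12      ]
```

The arm is at about 25.7–27° and the drive's x axis at about 24–25.5°, an error of 1–2° against the 7° allowed. Handing in.

```bash
python3 -c "
from h import *
st();print(hand_in())"
```

```text
t 25.82 p [0.4083 0.0244 0.2119] yaw 115.58 z [ 0.001  0.003 -1.   ] F [ 0.7 -0.9  1.4] M [ 0.09  0.07 -0.08] w 0.0499 q6 -2.24
the job is handed in; nothing more can be done
None
```

The job is handed in, at 25.8 s of the 72 s allowed. No verdict was reported.

I lifted the silver crank out by its knob and laid it flat on the smaller black mat. Then I gripped it by the arm, fitted it on the keyed shaft, and wound it about +75° by the knob to the green bar.

**What the last checks showed**
- **Mat:** the arm's middle lay about 16 mm from the mat's centre, flat and let go.
- **Shaft:** the force turned to about +8 N at the expected shoulder height. With the fingers open the force was near zero and the hub sat flat on the flange.
- **Index bar:** arm at 25.7–27°, drive x axis at 24–25.5°, so the error is 1–2° against the 7° allowed. The gripper is well clear.

**What disagreed or was not measured**
- **Camera agreement:** the two cameras differed by 2–4 mm in y. I relied mainly on the top view and the force readings.
- **Arm angle:** a line fitted to the arm's bright pixels gave 31°, probably spoiled by shading and the hub's edge. I did not use it.
- **Swing:** the arm swung about 40–60° about the free knob on the way to the mat, so I corrected the placing before setting it down.
- **Other things:** I did not measure the bottle, level, screwdriver and tub again at the end. The gripper kept clear of them and I saw no contact.

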